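Hang the refill tag on the empty bay

TASK

One of the three bays in the pick tray has run out: only its white paper slip is left on the floor of the bay. Take the red refill tag out of its stand, thread its steel hook fully through the steel eye in front of that empty bay, from the robot's side towards the bay, tug it gently upwards against the eye for a moment to feel that it is caught, then let go so that it stays hooked there, and wait until it has come to rest. Do not force anything, and leave the goods and the other things on the bench where they are.

Things in the scene. Friction and masses are not known exactly. Their poses are not given: they have to be found in the camera images.
- tray: fixed pick tray, 420 mm wide (y), three open bays side by side. Origin on the bench under its middle; +x points from the open front with the eyes (robot's side) to the back, +y to the left. Deck top at z 50 mm, from x -55 to +85 mm; bay dividers up to z 85 mm at y -180, -60, +60, +180 mm; orange front beam from x -75 to -55 mm, up to z 100 mm; blue corner posts up to 105 mm. Middles of the bay floors: x +15 mm, y +120, 0, -120 mm. It stands turned by up to about 15 degrees
- eye0 (a point): centre of the hole of the steel eye in front of the left (+y) bay, 105 mm above the bench, 30 mm in front of the beam's face (tray x -105, y +120 mm). The eye is an upright ring with its hole's axis along the tray's x: hole 18 mm, bar 5 mm thick, 28 mm over all; a 5 mm shank runs level from the ring's lowest point back to the beam, nothing lies in front of or above the ring. Axes as the tray's
- eye1 (a point): the same for the middle bay (tray y 0)
- eye2 (a point): the same for the right bay (tray y -120 mm)
- slip: white paper slip 90 x 70 x 1.5 mm, stuck on the floor of the one empty bay, origin at its centre; the other two bays hold the carton and the jar
- tag_grip (a point): centre of the red tag plate, where the tag is grasped. Plate: 10 mm thick along its own x, 34 mm wide along y, 52 mm tall along z (+-26 mm about this point). In the stand the tag is upright, z up. Under the plate is a foot 22 x 34 x 8 mm (27 to 35 mm below this point) resting on top of the stand. The tag weighs about 60 g. The hook below lies in the tag's x-z plane: see bow and tip
- bow (a point): centre of the hook's circle, 60 mm straight below tag_grip (tag -z); axes as the tag's. The hook is a 5 mm round steel bar bent to a radius of 25 mm (to the bar's middle): it leaves the foot's underside at 25 mm straight above this point, runs round the -x side, through the lowest point and ends at the tip, 190 degrees round. The side towards +x is open
- tip (a point): middle of the hook's rounded end: in the tag's frame 4 mm to +x and 25 mm below the bow centre. It enters an eye first, from the robot's side, with the tag's x pointing as the tray's x, its plate leaning about 25 degrees away from the robot; fully through, the plate leans about 40 degrees towards it. Let go there, the plate drops forward and the tag stays caught in the ring
- stand: fixed grey stand of the tag, 90 x 90 mm foot, slotted block 62 mm tall, origin on the bench under the tag's plate; its slot (10 mm wide, along the tag's x, 56 mm deep) holds the hook; the tag lifts straight up out of it. The tag's axes follow the stand's within a few degrees
- carton_mid (a point): centre of the brown carton in one bay, 85 x 75 x 55 mm, leave alone
- jar_mid (a point): centre of the jar with a blue cap in another bay, 64 mm across, 65 mm tall, leave alone
- mug_mid (a point): centre of a blue mug on the bench, 76 mm across, 85 mm tall, leave alone
- tape_mid (a point): centre of a yellow ring-shaped roll lying on the bench, 90 mm across, 45 mm tall, leave alone
Mind the look-alikes: they are no part of the job. What is meant by the part that bears tag_grip is not blue, green or turquoise, and is the larger of those in its own colour.

How it is judged:
By the outcome, as a careful person would: the job done as asked, in the order asked, and still so for the second after the job is handed in, with the robot touching nothing.
It also fails if it takes over 54 s, if anything falls off the work surface, if the arm or the gripper's body presses on something with over 40 N, if the wrist force passes 120 N, or if a joint passes its speed limit or range.

ROBOT

A 7-joint arm with a two-finger parallel gripper is mounted at the origin on the work surface. World frame = base frame: x ahead of the robot, y to its left, z up, the work surface at z = 0. Lengths are in m, angles in degrees, forces in N, time in s.
With the tool pointing down it reaches from about 0.425 to 0.875 m from the base axis. Payload 4.7 kg.
Tool frame: the origin (TCP) lies at the very end of the fingers, on their centre line; the grasp point (between the pads) lies env.tcp_to_grasp behind it (env.tcp_to_grasp is the distance from the TCP to the grasp point, in m); z points along the fingers, x is the direction in which the jaws open and shut, and the axes are right-handed (so a half turn about z gives the same grasp; the last joint's range is limited). The gripper opens to 87 mm and grips with 3 to 60 N. Pads are 19 mm wide; open, the fingers measure 117 mm over their backs; the gripper's body (75 mm by 190 mm) begins 51 mm behind the grasp point.
Start: joints at [-65.598, 18.392, -4.016, 83.108, 1.295, 78.541, -3.26], TCP at [0.26, 0.596, 0.223] pointing down, gripper open.
Joint ranges: [-163.93, 163.93], [-17.29, 119.83], [-79.2, 71.16], [3.27, 140.29], [-89.18, 269.18], [5.43, 117.66], [-154.24, 154.24]. Speed limits (degrees/s): [147.25, 147.25, 180, 180, 180, 180, 180].

INTERFACE

Orientations are given as [roll, pitch, yaw] about the fixed x, y, z axes, in that order (R = Rz(yaw) Ry(pitch) Rx(roll)).
In Python, from cell import env gives the robot as it stands. The module is installed in compiled form; this text tells all that it offers.
- The arm moves only by the tool send_rows, never from a script. Its argument "steps" is a list of rows, each a list of 3 entries, a list of its own where there are three numbers: the shift along the tool's x, y, z in m, then the turn, a rotation vector about the tool's x, y, z in rad, then the finger opening in m, from 0 to 0.087. A call has exactly 5 rows; each row is the pose to reach, as a shift and turn from the pose commanded when the call began, along the tool's axes at that moment; what a row does not reach only later rows make up. A row lasts 1/12 s, in which the tool goes at most 41.7 mm and 7.16 degrees, less where a joint would pass 70% of its speed; a pose out of reach is approached as far as the arm can. A call with a gripper value outside its range is refused whole. The fingers move at their own pace and stop on an object; "grip_force" is the grip in N (left out, the last holds). Time passes only in rows, so rows that repeat a pose let the fingers close, or fill a call up. It gives the time, the measured TCP pose, the force and the opening at its end, in the units of the state.
- env.get_obs(): the state, without advancing time (a new reading comes with each control period).
- env.read_camera(name): name is "side" or "top" or "wrist"; returns a dict with "pixels" (480x640x3 uint8, red, green, blue), "fx", "fy", "cx", "cy" (pixels), "position" and "rotation" of the camera in the world. Camera axes: x right, y up, looking along -z (the intrinsics and any distortion apply to the point x, -y, -z); pixel columns grow to the right and rows downward; lengths in m; the calibration is good to about 2 mm. A picture is of the moment at which its call begins. There is no depth.
- env.sign_off(): hands the job in, once; it reports no verdict.
The state is a dict: "time_s": time; "qpos": joint angles; "joint_velocities": joint speeds; "effort": joint torques, N m; "tool_pos": TCP position; "tool_rot": TCP orientation; "force": force on the tool from outside, world axes, zero at the start; "wrist_torque": the same for the moment, N m; "grip_width": finger opening in m.
Only numpy, scipy, OpenCV 4.12 (cv2) and the standard library are available. Lean on these libraries where they do the work, as an engineer would, in place of code of your own. Each camera call takes 0.05 s, during which the arm holds its last target.

## Working session

There is one attempt and no reset: what is moved stays moved. The work goes in short steps, Python scripts to look and compute and a tool call to move; the robot and the scene stay as the last step left them, time stands still between calls to the robot, and variables do not carry over. Pictures are saved under pics/ and viewed, and the job is handed in when it is done.

Besides the shell and the picture viewer there is one more tool, called after "Request:" as a command line: name --argument value ..., lists and objects as JSON in quotes. send_rows: Moves the arm, as the interface text tells. Its arguments: {"type":"object","properties":{"steps":{"type":"array"},"grip_force":{"type":"number"}},"required":["steps"]}

```bash
mkdir -p pics
cat > h.py <<'E'
import numpy as np, cv2
from cell import env
from scipy.spatial.transform import Rotation as R
def shot(name,fn=None,crop=None,s=1):
    c=env.read_camera(name); im=c['pixels'][:,:,::-1].copy()
    np.save('pics/_%s.npy'%name,im)
    if fn:
        o=im
        if crop: x0,y0,x1,y1=crop; o=cv2.resize(im[y0:y1,x0:x1],None,fx=s,fy=s,interpolation=cv2.INTER_CUBIC)
        cv2.imwrite('pics/'+fn,o)
    return c
def ray(c,u,v):
    d=np.array([(u-c['cx'])/c['fx'],-(v-c['cy'])/c['fy'],-1.0]); Rm=np.array(c['rotation']); 
    return np.array(c['position']),Rm@d
def atz(c,u,v,z):
    p,d=ray(c,u,v); return p+d*(z-p[2])/d[2]
def proj(c,P):
    q=np.array(c['rotation']).T@(np.array(P)-c['position']); return c['cx']+c['fx']*q[0]/-q[2], c['cy']-c['fy']*q[1]/-q[2]
def tri(obs):
    A=np.zeros((3,3));b=np.zeros(3)
    for c,u,v in obs:
        p,d=ray(c,u,v); d=d/np.linalg.norm(d); M=np.eye(3)-np.outer(d,d); A+=M;b+=M@p
    return np.linalg.solve(A,b)
E
python3 - <<'E'
from h import *
print(env.get_obs(), env.tcp_to_grasp)
for n in('side','top','wrist'):
    c=shot(n,n+'0.png'); print(n,{k:v for k,v in c.items() if k!='pixels'})
E
```

```text
{'time_s': 0.0, 'qpos': array([-65.59912304,  18.43946628,  -4.01616398,  83.17641811,
         1.29393611,  78.53980328,  -3.25898096]), 'joint_velocities': array([ 0.01791165, -0.01935043,  0.033223  ,  0.0650468 , -0.00337269,
       -0.07770926,  0.08730738]), 'effort': array([-7.27482784e-04, -4.91286421e+01, -4.04052073e-01, -3.12535679e+01,
       -6.38427003e-02,  4.36849322e-02,  1.75573859e-04]), 'tool_pos': array([0.25996385, 0.59513794, 0.2214437 ]), 'tool_rot': array([1.79995462e+02, 1.10499731e-01, 6.64103088e+01]), 'force': array([ 0.84276793, -0.10229666, -0.49742532]), 'wrist_torque': array([-0.03471978, -0.00157124,  0.03296418]), 'grip_width': 0.08720177369205233} 0.0187
side {'fx': 446.21687051890194, 'fy': 446.21687051890194, 'cx': 320.95575707288475, 'cy': 238.42275689565955, 'position': array([ 0.15220288, -0.81953011,  0.63684261]), 'rotation': array([ 58.66178015,  -0.41847618, -23.20320116])}
top {'fx': 447.9944098731953, 'fy': 447.9944098731953, 'cx': 311.6687126233999, 'cy': 247.430179671404, 'position': array([0.38197131, 0.01366342, 1.30709072]), 'rotation': array([  5.10398896,  -1.73663375, -88.96641622])}
wrist {'fx': 397.72721512957935, 'fy': 397.72721512957935, 'cx': 325.1555448149375, 'cy': 245.94683548515442, 'position': array([0.19622765, 0.62543767, 0.38377255]), 'rotation': array([-14.98231598,   0.15108868,  66.37565743])}
```

```bash
sed -i "s/    np.save/    c['rotation']=R.from_euler('xyz',c['rotation'],degrees=True).as_matrix()\n    np.save/" h.py; cat h.py | head -8
```

```text
import numpy as np, cv2
from cell import env
from scipy.spatial.transform import Rotation as R
def shot(name,fn=None,crop=None,s=1):
    c=env.read_camera(name); im=c['pixels'][:,:,::-1].copy()
    c['rotation']=R.from_euler('xyz',c['rotation'],degrees=True).as_matrix()
    np.save('pics/_%s.npy'%name,im)
    if fn:
```

View pics/side0.png

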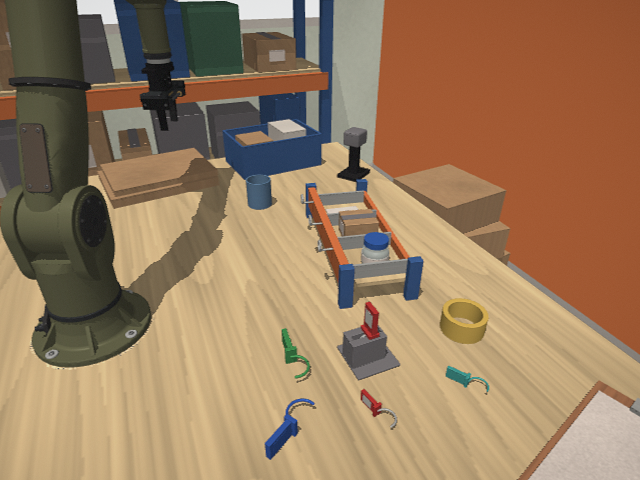

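View pics/top0.png

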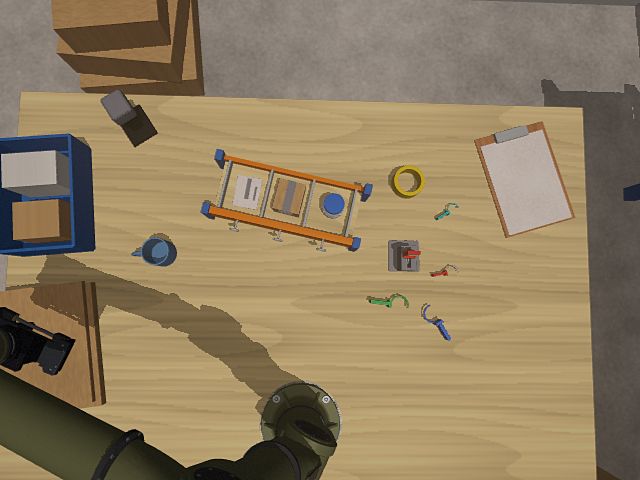

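View pics/wrist0.png

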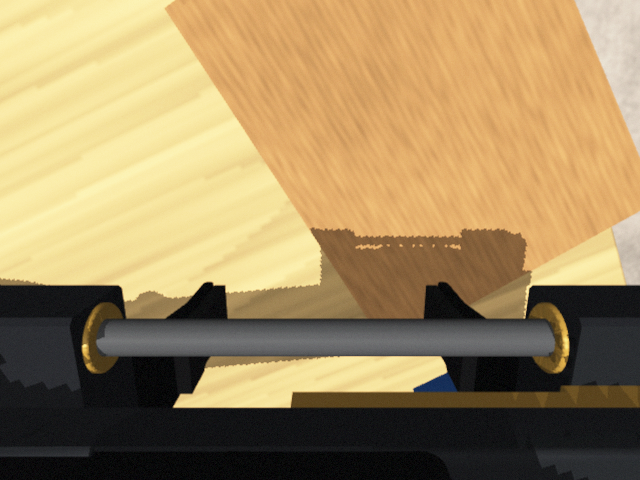

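Top view: the slip is at (247,192), in the left bay, so the target is eye0 near (235,226). Red candidates are the upright tag in the stand at (411,254) and a loose one at (440,271). The green, blue and turquoise ones are excluded. I'll enlarge crops next.

Run:
```python
import numpy as np,cv2
t=np.load('pics/_top.npy');s=np.load('pics/_side.npy')
def cr(im,x0,y0,x1,y1,f,n): cv2.imwrite('pics/'+n,cv2.resize(im[y0:y1,x0:x1],None,fx=f,fy=f,interpolation=cv2.INTER_CUBIC))
cr(t,370,220,470,295,8,'t_tag.png'); cr(t,195,140,375,260,4.4,'t_tray.png')
cr(s,325,290,425,440,4,'s_tag.png'); cr(s,290,170,430,310,4.2,'s_tray.png')
```

```text
(no output)
```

View pics/t_tag.png

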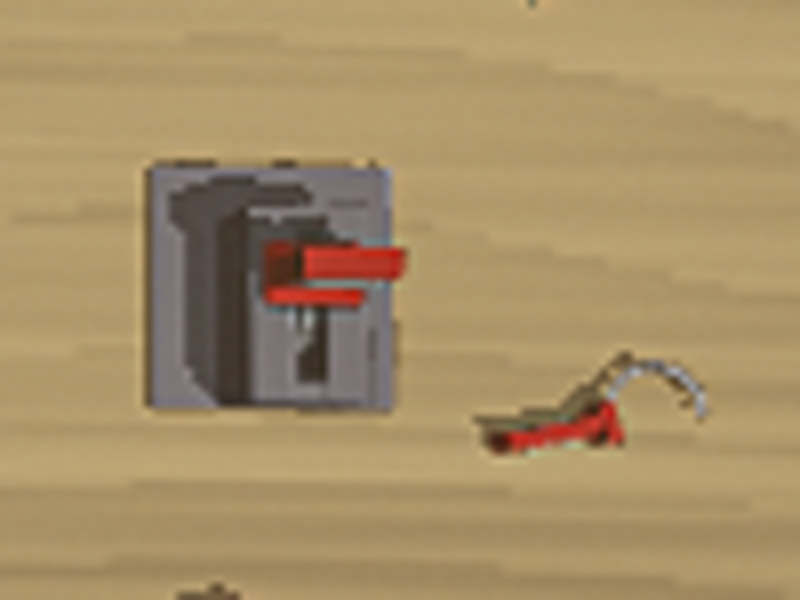

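View pics/t_tray.png

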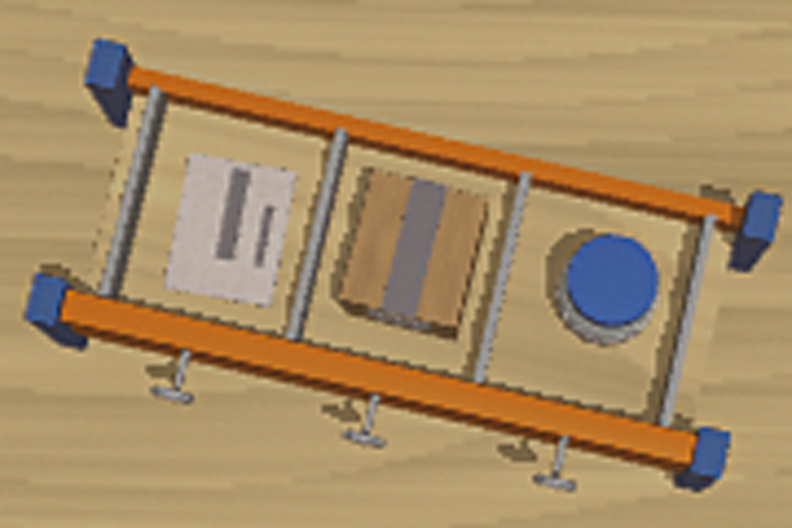

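View pics/s_tag.png

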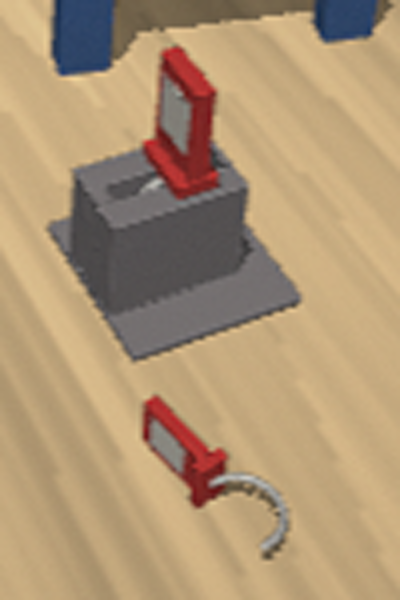

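View pics/s_tray.png

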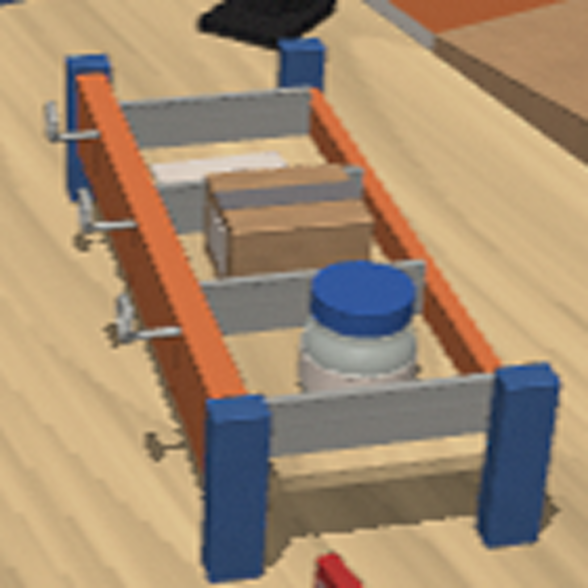

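The standing red tag at top (414,253) / side (371,320) is larger than the loose red one (top 440,271), and it sits in the stand, so that's the one to take. Next I'll fit the poses of the tray and tag.

```bash
cat > cams.py <<'E'
import pickle,os
from h import *
def load():
    if not os.path.exists('c0.pkl'):
        d={n:shot(n) for n in('top','side')}
        pickle.dump(d,open('c0.pkl','wb'))
    return pickle.load(open('c0.pkl','rb'))
E
python3 - <<'E'
from cams import *
from scipy.optimize import least_squares
C=load(); T,S=C['top'],C['side']
tp=lambda x,y:(195+x/4.4,140+y/4.4); sp=lambda x,y:(290+x/4.2,170+y/4.2)
for n,a,b in(('eye0',(173,397),(52,122)),('eye1',(363,439),(86,212)),('eye2',(555,484),(125,318))):
    print(n,tri([(T,*tp(*a)),(S,*sp(*b))]),'top@.117',atz(T,*tp(*a),.115))
# tray fit
obs=[]
# divider tops joined to front beam / ring tops (tray coords)
P=[(T,tp(155,90),(.085-.0,.180,.085)),(T,tp(108,292),(-.055,.180,.085)),(T,tp(341,135),(.085,.06,.085)),(T,tp(296,335),(-.055,.06,.085)),
(T,tp(527,178),(.085,-.06,.085)),(T,tp(480,380),(-.055,-.06,.085)),(T,tp(710,215),(.085,-.18,.085)),(T,tp(667,420),(-.055,-.18,.085)),
(T,tp(173,395),(-.105,.12,.117)),(T,tp(363,438),(-.105,0,.117)),(T,tp(555,483),(-.105,-.12,.117)),
(S,sp(52,122),(-.105,.12,.105)),(S,sp(86,212),(-.105,0,.105)),(S,sp(125,318),(-.105,-.12,.105))]
def W(p,q): c,s=np.cos(p[2]),np.sin(p[2]); return np.array([p[0]+c*q[0]-s*q[1],p[1]+s*q[0]+c*q[1],q[2]])
f=lambda p:np.concatenate([np.array(proj(c,W(p,q)))-uv for c,uv,q in P])
r=least_squares(f,[.6,.1,-.2],loss='soft_l1'); print(r.x,np.degrees(r.x[2])); print(r.fun.reshape(-1,2).round(1).tolist())
for i,y in enumerate((.12,0,-.12)): print('eye',i,W(r.x,(-.105,y,.105)))
# tag
tg=lambda x,y:(370+x/8,220+y/8); sg=lambda x,y:(325+x/4,290+y/4)
for n,q,z in(('topface L',(305,262),.123),('topface R',(405,262),.123),('foot FL',(147,409),.008),('FR',(393,411),.008),('BR',(393,165),.008),('BL',(147,168),.008)): print(n,atz(T,*tg(*q),z))
for n,q,z in(('top nearL',(165,50),.123),('top nearR',(190,95),.123),('',(214,90),.123)): print('side',n,atz(S,*sg(*q),z))
E
```

```text
eye0 [0.53310571 0.18789554 0.10469935] top@.117 [0.53091768 0.18669327 0.115     ]
eye1 [0.50958867 0.07140845 0.10385766] top@.117 [0.50776433 0.07109308 0.115     ]
eye2 [ 0.48414916 -0.04667815  0.10554397] top@.117 [ 0.48275938 -0.04599134  0.115     ]
[ 0.61189717  0.04880914 -0.20281531] -11.620461026565014
[[0.3, -0.8], [-1.0, 1.9], [0.3, -1.4], [-1.1, 1.9], [0.2, -1.5], [-0.3, 1.3], [0.7, -0.3], [-0.2, 1.9], [-0.4, -0.5], [0.4, -0.3], [0.6, -0.6], [-0.3, -0.0], [-0.3, -0.1], [0.2, 0.4]]
eye 0 [0.53322064 0.18749946 0.105     ]
eye 1 [0.50904931 0.06995905 0.105     ]
eye 2 [ 0.48487798 -0.04758135  0.105     ]
topface L [ 0.47949923 -0.27813378  0.123     ]
topface R [ 0.48018476 -0.31175968  0.123     ]
foot FL [ 0.43407479 -0.24845901  0.008     ]
FR [ 0.43507332 -0.33874587  0.008     ]
BR [ 0.5253714  -0.33905846  0.008     ]
BL [ 0.52233881 -0.24821876  0.008     ]
side top nearL [ 0.47612313 -0.27962812  0.123     ]
side top nearR [ 0.47174065 -0.31072607  0.123     ]
side  [ 0.48298689 -0.31188083  0.123     ]
```

```bash
cat > plan.py <<'E'
from h import *
def state(): 
    o=env.get_obs(); return np.array(o['tool_pos']),R.from_euler('xyz',o['tool_rot'],degrees=True),o
def rel(p,r,p0=None,r0=None):
    if p0 is None: p0,r0,_=state()
    return r0.inv().apply(np.array(p)-p0).round(4).tolist(),(r0.inv()*r).as_rotvec().round(4).tolist()
def toolrot(yaw,tilt=0):  # tilt: about tray/tag +y (gripper top leans to +x)
    return R.from_euler('z',yaw,degrees=True)*R.from_euler('y',tilt,degrees=True)*R.from_euler('z',90,degrees=True)*R.from_euler('x',180,degrees=True)
def line(pts):
    for p,y,t in pts: print(rel(p,toolrot(y,t)))
E
python3 - <<'E'
from plan import *
line([((.45,.35,.26),-12,0),((.52,.05,.26),-8,0),((.479,-.294,.26),0,0)])
print(state()[0])
E
```

```text
([-0.1489, 0.2722, -0.0378], [-0.0, 0.0009, -0.2023])
([-0.3958, 0.4565, -0.0376], [-0.0, 0.0009, -0.2721])
([-0.7275, 0.5566, -0.0373], [-0.0001, 0.0009, -0.4118])
[0.26011597 0.59541372 0.22205763]
```

Request:
send_rows --steps '[[[-0.02,0.036,-0.008],[0,0,-0.04],0.087],[[-0.04,0.072,-0.016],[0,0,-0.08],0.087],[[-0.06,0.108,-0.024],[0,0,-0.12],0.087],[[-0.08,0.144,-0.03],[0,0,-0.16],0.087],[[-0.1,0.18,-0.038],[0,0,-0.2],0.087]]'

```text
time_s: 0.67
tool_pos: [0.3853, 0.431, 0.2605]
tool_rot: [-180.0, 0.0, 78.0]
force: [1.1, -0.8, 0.0]
grip_width: 0.0869
```

Run:
```python
from plan import *
print(state())
line([((.49,.2,.26),-10,0),((.52,.05,.26),-8,0),((.479,-.294,.26),0,0)])
```

```text
(array([0.38527795, 0.43097364, 0.26049187]), Rotation.from_matrix(array([[ 2.08025409e-01,  9.78123421e-01, -4.59626205e-05],
                            [ 9.78123405e-01, -2.08025414e-01, -1.75948848e-04],
                            [-1.81661083e-04, -8.35528381e-06, -9.99999983e-01]])), {'time_s': 0.6667, 'qpos': array([-51.7404544 ,   8.72209637,   1.01411874,  90.55872736,
        -0.15141155,  80.73002535,  27.27969299]), 'joint_velocities': array([ 32.30401379, -15.29057016,  16.71687158,   6.64310827,
        -2.48139756,   8.2185947 ,  75.57660965]), 'effort': array([ -3.60799827, -39.84860301,  -1.14447881, -31.37162805,
        -0.09842394,   0.10427424,  -1.40756104]), 'tool_pos': array([0.38527795, 0.43097364, 0.26049187]), 'tool_rot': array([-1.79999521e+02,  1.04084134e-02,  7.79933386e+01]), 'force': array([ 1.05015662, -0.82706413,  0.02627663]), 'wrist_torque': array([ 0.01277284, -0.04080474,  0.01041095]), 'grip_width': 0.08689008560615322})
([-0.2041, 0.1505, 0.0005], [-0.0, 0.0002, -0.035])
([-0.3446, 0.211, 0.0006], [-0.0, 0.0002, -0.0699])
([-0.6896, 0.2425, 0.0006], [-0.0, 0.0002, -0.2096])
```

Request:
send_rows --steps '[[[-0.032,0.024,0],[0,0,0],0.087],[[-0.064,0.048,0],[0,0,0],0.087],[[-0.097,0.072,0],[0,0,-0.01],0.087],[[-0.13,0.096,0],[0,0,-0.02],0.087],[[-0.163,0.12,0],[0,0,-0.03],0.087]]'

```text
time_s: 1.08
tool_pos: [0.468, 0.2463, 0.2605]
tool_rot: [180.0, -0.0, 79.6]
force: [0.2, 0.5, 0.7]
grip_width: 0.0867
```

Request:
send_rows --steps '[[[-0.038,0.016,0],[0,0,0],0.087],[[-0.076,0.032,0],[0,0,-0.01],0.087],[[-0.115,0.045,0],[0,0,-0.02],0.087],[[-0.155,0.055,0],[0,0,-0.03],0.087],[[-0.195,0.06,0],[0,0,-0.04],0.087]]'

```text
time_s: 1.5
tool_pos: [0.4916, 0.0432, 0.2603]
tool_rot: [180.0, 0.0, 81.9]
force: [0.9, -0.8, -0.1]
grip_width: 0.087
```

Run:
```python
from plan import *
print(state()[0],state()[2]['tool_rot'],state()[2]['qpos'])
line([((.50,-.13,.26),-5,0),((.479,-.294,.26),0,0),((.45,-.294,.22),0,0)])
```

```text
[0.49156191 0.04322873 0.26034005] [1.79960798e+02 9.69389150e-04 8.18657882e+01] [-28.90539662  -2.44458143  20.26305716 102.13460061   0.87158216
  80.12272481  73.05753962]
([-0.1703, 0.0329, 0.0004], [0.0007, 0.0, -0.0547])
([-0.3356, 0.0353, 0.0004], [0.0007, 0.0001, -0.142])
([-0.3397, 0.0065, 0.0404], [0.0007, 0.0001, -0.142])
```

Request:
send_rows --steps '[[[-0.038,0.008,0],[0,0,-0.02],0.087],[[-0.076,0.014,0],[0,0,-0.04],0.087],[[-0.115,0.02,0],[0,0,-0.06],0.087],[[-0.155,0.025,0],[0,0,-0.08],0.087],[[-0.195,0.03,0],[0,0,-0.1],0.087]]'

```text
time_s: 1.92
tool_pos: [0.493, -0.1534, 0.2606]
tool_rot: [180.0, -0.0, 87.7]
force: [1.2, -0.4, -0.5]
grip_width: 0.0874
```

Request:
send_rows --steps '[[[-0.03,0.005,0.005],[0,0,-0.01],0.087],[[-0.065,0.01,0.01],[0,0,-0.02],0.087],[[-0.1,0.015,0.02],[0,0,-0.03],0.087],[[-0.14,0.017,0.02],[0,0,-0.042],0.087],[[-0.14,0.017,0.02],[0,0,-0.042],0.087]]'

```text
time_s: 2.33
tool_pos: [0.5014, -0.3013, 0.2398]
tool_rot: [-179.9, 0.4, 89.4]
force: [-1.7, -0.6, 0.6]
grip_width: 0.087
```

Run:
```python
from plan import *
print(state()[0],state()[2]['tool_rot'],state()[2]['qpos'])
c=shot('wrist','w1.png'); import pickle; pickle.dump(c,open('w1.pkl','wb')); print(c['position'])
```

```text
[ 0.50135597 -0.3013113   0.2397882 ] [-179.86225269    0.36093927   89.42712596] [ -6.99556989  11.4602993   40.67394576  92.69504227  -7.20564612
  78.57371815 123.96044218]
[ 0.43199378 -0.29779625  0.40217087]
```

View pics/w1.png

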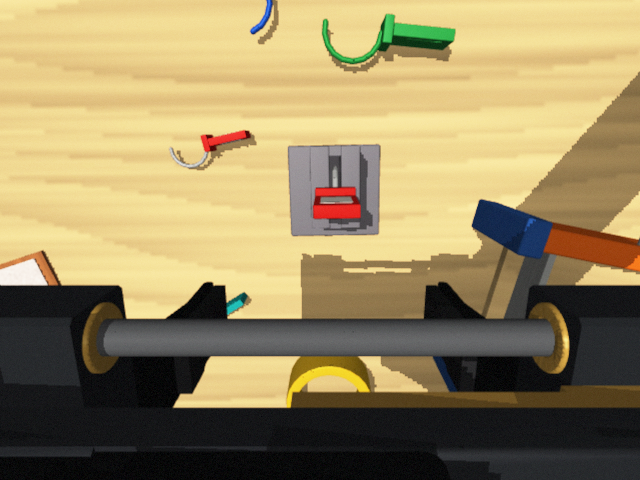

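Run:
```python
import numpy as np,cv2
t=np.load('pics/_wrist.npy')
cv2.imwrite('pics/w1c.png',cv2.resize(t[135:245,280:390],None,fx=5.4,fy=5.4,interpolation=cv2.INTER_CUBIC))
```

```text
(no output)
```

View pics/w1c.png

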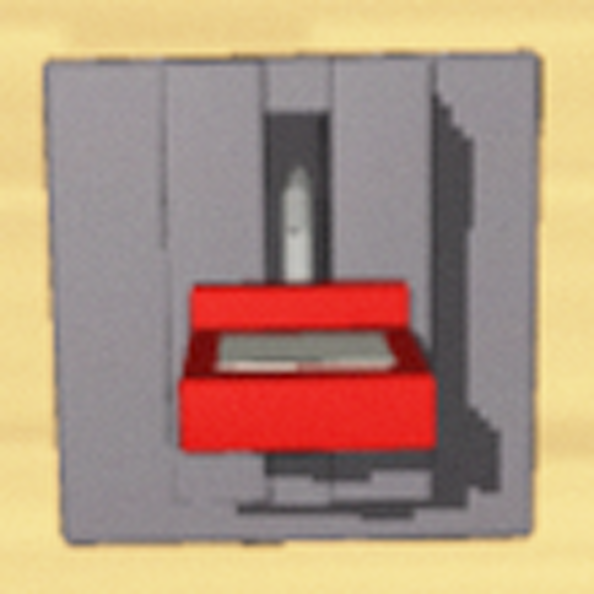

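Run:
```python
from plan import *
import pickle; c=pickle.load(open('w1.pkl','rb'))
g=lambda x,y:(280+x/5.4,135+y/5.4)
P=[atz(c,*g(*q),.123) for q in((181,378),(435,378),(435,450),(181,450))]
print(np.array(P).round(4)); m=np.mean(P,0);print(m)
P2=[atz(c,*g(*q),.008) for q in((45,62),(540,55),(533,538),(68,542))];print(np.array(P2).round(4),np.mean(P2,0))
P3=[atz(c,*g(*q),.062) for q in((265,112),(330,112))];print('slot',np.array(P3).round(4))
print(env.get_obs()['tool_pos'],env.get_obs()['force'])
```

```text
[[ 0.4758 -0.3085  0.123 ]
 [ 0.4761 -0.2753  0.123 ]
 [ 0.4857 -0.2751  0.123 ]
 [ 0.4854 -0.3087  0.123 ]]
[ 0.48075445 -0.29189101  0.123     ]
[[ 0.4369 -0.3361  0.008 ]
 [ 0.4367 -0.248   0.008 ]
 [ 0.5248 -0.2472  0.008 ]
 [ 0.5248 -0.3348  0.008 ]] [ 0.48080571 -0.29152485  0.008     ]
slot [[ 0.4441 -0.2971  0.062 ]
 [ 0.4442 -0.2871  0.062 ]]
[ 0.5023598  -0.29749168  0.23992662] [-0.35076953 -0.04772251  0.00073447]
```

Run:
```python
from plan import *
line([((.4805,-.2935,.17),-.5,0)])
```

```text
([0.004, -0.0218, 0.07], [-0.002, 0.003, 0.0005])
```

Request:
send_rows --steps '[[[0.002,-0.01,0.02],[-0.002,0.003,0],0.087],[[0.004,-0.022,0.04],[-0.002,0.003,0],0.087],[[0.004,-0.022,0.06],[-0.002,0.003,0],0.087],[[0.004,-0.022,0.07],[-0.002,0.003,0],0.087],[[0.004,-0.022,0.07],[-0.002,0.003,0],0.087]]'

```text
time_s: 2.8
tool_pos: [0.4817, -0.2862, 0.1683]
tool_rot: [-179.9, -0.3, 90.1]
force: [0.5, 0.7, -0.8]
grip_width: 0.0868
```

Run:
```python
from plan import *
shot('top')
c=shot('wrist','w2.png',(240,150,400,270),5); import pickle; pickle.dump(c,open('w2.pkl','wb')); print(c['position'])
print(state()[0],state()[2]['tool_rot'],state()[2]['qpos'])
print(proj(c,(.4805,-.2935,.123)))
```

```text
[ 0.41273699 -0.28598144  0.33197312]
[ 0.48332816 -0.28766103  0.17088731] [ 1.79854480e+02 -1.71252856e-01  9.00780085e+01] [ -7.27397419  10.96462089  39.98670291 101.11495337  -7.68296278
  70.57238138 124.83686077]
(np.float64(310.2240473815247), np.float64(266.5636515852708))
```

View pics/w2.png

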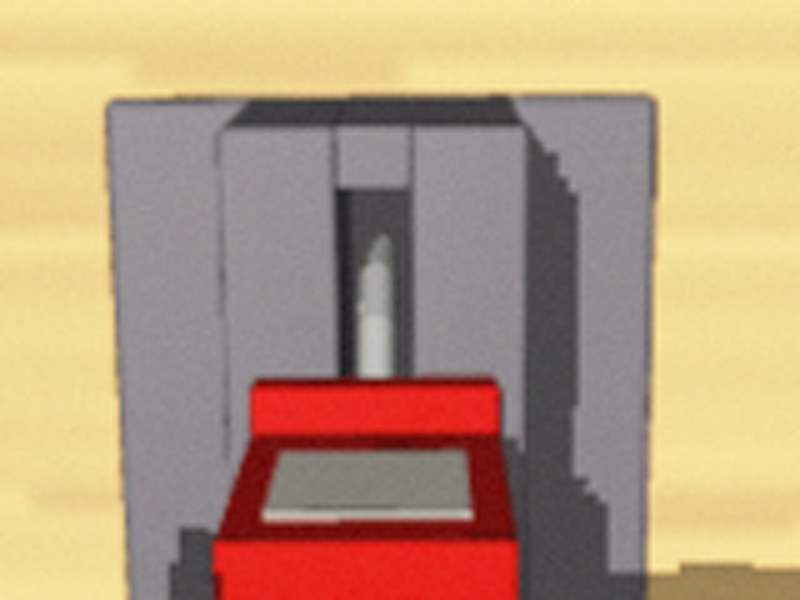

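Run:
```python
from plan import *
import pickle; c=pickle.load(open('w2.pkl','rb'))
g=lambda x,y:(240+x/5,150+y/5)
for q in((215,540),(519,540)): print(atz(c,*g(*q),.123))
for i in range(6):
  shot('wrist'); o=env.get_obs(); print(o['time_s'],o['tool_pos'].round(4),o['tool_rot'].round(2))
```

```text
[ 0.47557029 -0.30837972  0.123     ]
[ 0.47556993 -0.27504288  0.123     ]
2.95 [ 0.4836 -0.2882  0.1715] [ 1.7979e+02 -1.4000e-01  9.0060e+01]
3.0 [ 0.4837 -0.2884  0.1717] [ 1.7976e+02 -1.2000e-01  9.0050e+01]
3.05 [ 0.4837 -0.2885  0.1717] [ 1.7976e+02 -1.2000e-01  9.0040e+01]
3.1 [ 0.4835 -0.2885  0.1716] [ 1.7977e+02 -1.3000e-01  9.0030e+01]
3.15 [ 0.4834 -0.2885  0.1714] [ 1.7979e+02 -1.4000e-01  9.0030e+01]
3.2 [ 0.4831 -0.2885  0.1712] [ 1.7981e+02 -1.5000e-01  9.0020e+01]
```

Request:
send_rows --steps '[[[-0.0033,-0.0025,0.015],[0.002,0.002,0.01],0.087],[[-0.0033,-0.0025,0.03],[0.003,0.002,0.01],0.087],[[-0.0033,-0.0025,0.05],[0.003,0.002,0.01],0.087],[[-0.0033,-0.0025,0.07],[0.003,0.002,0.01],0.087],[[-0.0033,-0.0025,0.09],[0.003,0.002,0.01],0.087]]'

```text
time_s: 3.62
tool_pos: [0.4807, -0.2914, 0.08]
tool_rot: [180.0, -0.3, 89.4]
force: [0.1, 0.8, 0.9]
grip_width: 0.0868
```

Request:
send_rows --steps '[[[0,0,0],[0,0,0],0.06],[[0,0,0],[0,0,0],0.06],[[0,0,0],[0,0,0],0.05],[[0,0,0],[0,0,0],0.045],[[0,0,0],[0,0,0],0.042]]' --grip_force 10

```text
time_s: 4.03
tool_pos: [0.4812, -0.2918, 0.0818]
tool_rot: [179.9, -0.2, 89.4]
force: [0.1, 0.4, -0.0]
grip_width: 0.0615
```

Run:
```python
from plan import *
c=shot('wrist','w3.png'); shot('side','s3.png',(300,250,440,390),4.2)
print(state()[0],state()[2]['tool_rot'],state()[2]['grip_width'],state()[2]['force'])
```

```text
[ 0.48088565 -0.29154681  0.08132395] [179.95815801  -0.26701465  89.44420409] 0.0540040924403513 [-0.00527808 -0.07601519  0.29531095]
```

View pics/w3.png

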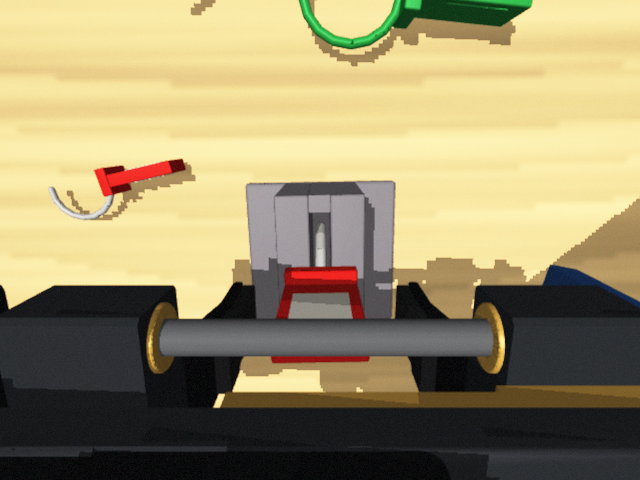

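View pics/s3.png

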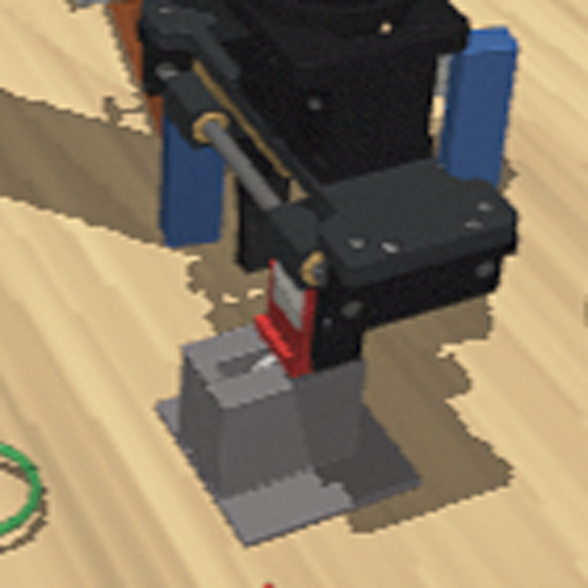

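The plate (columns 273–368) is centred between the fingers (240–398). Closing now.

Request:
send_rows --steps '[[[0,0,0],[0,0,0],0.036],[[0,0,0],[0,0,0],0.034],[[0,0,0],[0,0,0],0.03],[[0,0,0],[0,0,0],0.02],[[0,0,0],[0,0,0],0.01]]' --grip_force 15

```text
time_s: 4.55
tool_pos: [0.4804, -0.2916, 0.0805]
tool_rot: [-180.0, -0.3, 89.4]
force: [-0.9, 0.3, 0.4]
grip_width: 0.0337
```

Request:
send_rows --steps '[[[0,0,0],[0,0,0],0.01],[[0,0,0],[0,0,0],0.01],[[0,0,0],[0,0,0],0.01],[[0,0,0],[0,0,0],0.01],[[0,0,0],[0,0,0],0.01]]' --grip_force 40

```text
time_s: 4.97
tool_pos: [0.4804, -0.2916, 0.0805]
tool_rot: [-180.0, -0.3, 89.4]
force: [1.0, -1.2, 2.3]
grip_width: 0.0331
```

Request:
send_rows --steps '[[[0,0,-0.01],[0,0,0],0.01],[[0,0,-0.025],[0,0,0],0.01],[[0,0,-0.045],[0,0,0],0.01],[[0,0,-0.065],[0,0,0],0.01],[[0,0,-0.085],[0,0,0],0.01]]' --grip_force 40

```text
time_s: 5.38
tool_pos: [0.4799, -0.291, 0.1664]
tool_rot: [-179.9, -0.4, 89.4]
force: [0.7, -0.1, -0.6]
grip_width: 0.0336
```

Run:
```python
from plan import *
c=shot('wrist','w4.png'); shot('side','s4.png',(300,200,440,390),3)
print(state()[0],state()[2]['tool_rot'],state()[2]['grip_width'],state()[2]['force'])
```

```text
[ 0.48215088 -0.29238005  0.16902831] [179.73831778  -0.23168928  89.44621466] 0.03364160117070343 [-0.01642204  0.81992132  0.15082691]
```

View pics/w4.png

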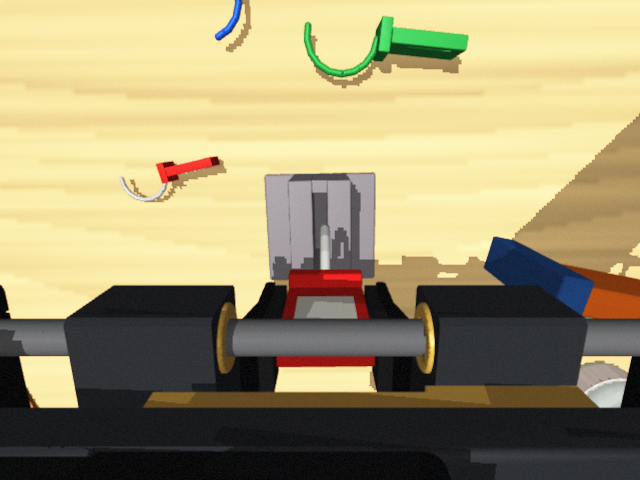

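View pics/s4.png

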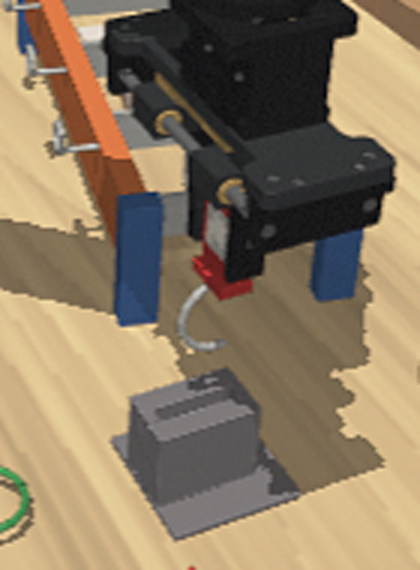

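```bash
cat >> plan.py <<'E'
E0=np.array([.5332,.1875,.105]); YAW=-11.7; G=.0165
def tcp(dx,dz,tilt,E=None,yaw=None,dy=0):
    E=E0 if E is None else E; yaw=YAW if yaw is None else yaw
    Rz=R.from_euler('z',yaw,degrees=True); Rt=Rz*R.from_euler('y',tilt,degrees=True)
    B=E+Rz.apply([dx,dy,0])+[0,0,.025+dz]
    return B+Rt.apply([0,0,.060-G]),yaw,tilt
E
python3 - <<'E'
from plan import *
line([((.46,-.2,.26),-3,0),((.44,-.05,.27),-6,8),tcp(-.06,.04,25)])
print(tcp(-.06,.04,25))
E
```

```text
([0.0925, -0.0226, -0.0907], [0.0045, -0.0041, 0.0427])
([0.2424, -0.044, -0.1002], [0.1439, 0.0024, 0.0952])
([0.4886, 0.0058, -0.0384], [0.4391, 0.038, 0.1924])
(array([0.49244856, 0.19593922, 0.20942439]), -11.7, 25)
```

Request:
send_rows --steps '[[[0.005,-0.003,-0.035],[0.0045,-0.004,0.01],0.01],[[0.03,-0.008,-0.065],[0.0045,-0.004,0.02],0.01],[[0.06,-0.015,-0.085],[0.005,-0.004,0.03],0.01],[[0.095,-0.022,-0.095],[0.01,-0.004,0.045],0.01],[[0.13,-0.028,-0.098],[0.04,-0.002,0.055],0.01]]'

```text
time_s: 5.9
tool_pos: [0.4529, -0.1612, 0.2662]
tool_rot: [-177.8, -0.2, 86.1]
force: [0.8, 0.1, -0.3]
grip_width: 0.0337
```

Run:
```python
from plan import *
print(state()[0],state()[2]['tool_rot'],state()[2]['force'])
line([((.44,-.03,.27),-7,10),tcp(-.06,.05,25)])
```

```text
[ 0.45291832 -0.1612498   0.26619848] [-1.77803930e+02 -1.74508876e-01  8.61325141e+01] [ 0.75177769  0.05048773 -0.27988388]
([0.1301, -0.0219, -0.0026], [0.1361, 0.0028, 0.0547])
([0.3589, 0.0172, 0.0472], [0.3972, 0.0294, 0.1345])
```

Request:
send_rows --steps '[[[0.035,-0.005,0],[0.04,0,0.015],0.01],[[0.07,-0.01,0],[0.08,0,0.03],0.01],[[0.105,-0.015,0],[0.12,0.003,0.045],0.01],[[0.14,-0.018,0],[0.16,0.005,0.06],0.01],[[0.175,-0.016,0],[0.2,0.008,0.075],0.01]]'

```text
time_s: 6.32
tool_pos: [0.4477, 0.0159, 0.265]
tool_rot: [-166.0, 0.0, 82.0]
force: [1.2, -0.4, -1.3]
grip_width: 0.0335
```

Request:
send_rows --steps '[[[0.035,0.004,-0.005],[0.04,0,0.01],0.01],[[0.07,0.008,-0.01],[0.08,0,0.02],0.01],[[0.1,0.008,-0.01],[0.12,0.003,0.03],0.01],[[0.12,0.008,-0.01],[0.16,0.005,0.04],0.01],[[0.12,0.008,-0.01],[0.17,0.005,0.04],0.01]]'

```text
time_s: 6.73
tool_pos: [0.4753, 0.1368, 0.2705]
tool_rot: [-156.1, 0.5, 80.1]
force: [-0.7, 1.0, -1.8]
grip_width: 0.034
```

Run:
```python
from plan import *
print(state()[0],state()[2]['tool_rot'],state()[2]['force'],state()[2]['qpos'])
line([tcp(-.06,.04,25)])
```

```text
[0.47526936 0.13678345 0.2705269 ] [-156.11558984    0.45547975   80.1326635 ] [-0.73442374  0.95063826 -1.83950133] [-30.12330897  16.30613596  21.61193429  85.15947851 -13.02390632
 102.53945713  71.67764908]
([0.0617, 0.0307, 0.0527], [0.0196, 0.0205, 0.0258])
```

Request:
send_rows --steps '[[[0.02,0.01,0.01],[0.02,0.01,0.01],0.01],[[0.045,0.02,0.025],[0.02,0.02,0.025],0.01],[[0.062,0.031,0.045],[0.02,0.02,0.026],0.01],[[0.062,0.031,0.053],[0.02,0.02,0.026],0.01],[[0.062,0.031,0.053],[0.02,0.02,0.026],0.01]]'

```text
time_s: 7.15
tool_pos: [0.4917, 0.1903, 0.2085]
tool_rot: [-155.0, 0.3, 78.0]
force: [-1.1, -0.7, -0.9]
grip_width: 0.0335
```

Run:
```python
from plan import *
print(state()[0],state()[2]['tool_rot'],state()[2]['force'],state()[2]['qpos'])
line([tcp(-.06,.04,25)])
import pickle
C={n:shot(n,n+'5.png') for n in('wrist','side','top')}
print(state()[0],state()[2]['tool_rot'])
for n,x0,y0,s in(('side',270,150,5),('top',190,180,5)):
    im=np.load('pics/_%s.npy'%n); cv2.imwrite('pics/%s5c.png'%n,cv2.resize(im[y0:y0+110,x0:x0+110],None,fx=s,fy=s,interpolation=cv2.INTER_CUBIC))
pickle.dump(C,open('c5.pkl','wb'))
```

```text
[0.49166626 0.19025684 0.20851499] [-154.99713799    0.26218701   77.99513836] [-1.12076974 -0.65374821 -0.89396027] [-31.72760435  22.02110544  20.30510571  85.4170376  -16.9950659
  97.23243731  68.03032178]
([0.0057, -0.0008, -0.0007], [-0.0001, 0.0019, -0.0068])
[0.49423479 0.18884145 0.21226736] [-1.55367539e+02  7.71599653e-02  7.77933158e+01]
```

View pics/wrist5.png

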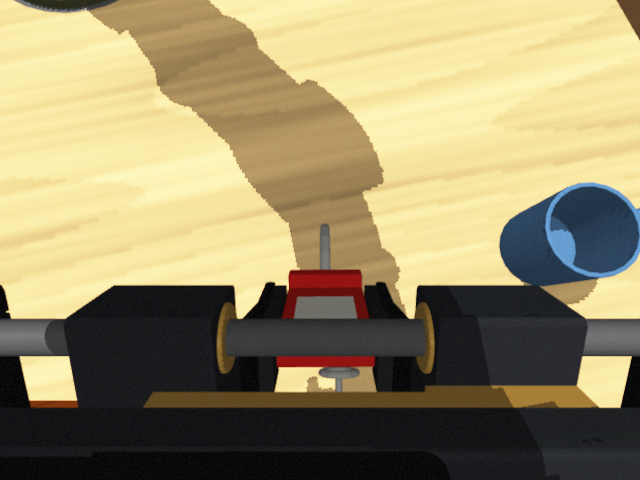

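View pics/side5c.png

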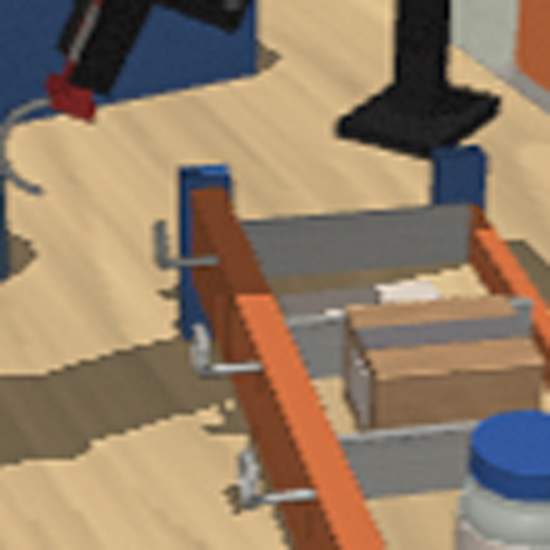

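View pics/top5c.png

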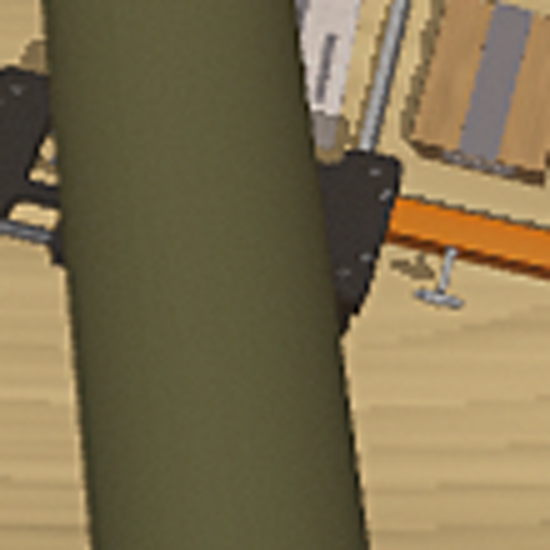

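Run:
```python
from plan import *
import pickle
im=np.load('pics/_wrist.npy'); cv2.imwrite('pics/w5c.png',cv2.resize(im[215:405,260:400],None,fx=4,fy=4,interpolation=cv2.INTER_CUBIC)[:600+160])
C=pickle.load(open('c5.pkl','rb')); c=C['wrist']
Rz=R.from_euler('z',YAW,degrees=True)
for off in((0,-.0115,0),(0,.0115,0),(0,0,.0115),(0,0,-.0115),(.03,0,-.0115)): print(off,np.round(proj(c,E0+Rz.apply(off)),1))
print('eye from wrist', atz(c,339,371,.117), 'expect', E0)
r=R.from_matrix(c['rotation']);print(c['position'],r.as_euler('xyz',degrees=True))
```

```text
(0, -0.0115, 0) [315.3 370.7]
(0, 0.0115, 0) [349.2 370.5]
(0, 0, 0.0115) [332.5 373. ]
(0, 0, -0.0115) [332.1 368.4]
(0.03, 0, -0.0115) [332.5 413.3]
eye from wrist [0.53281609 0.19190758 0.117     ] expect [0.5332 0.1875 0.105 ]
[0.49709976 0.19185334 0.38530254] [10.03748041  0.31658754 77.96444069]
```

View pics/w5c.png

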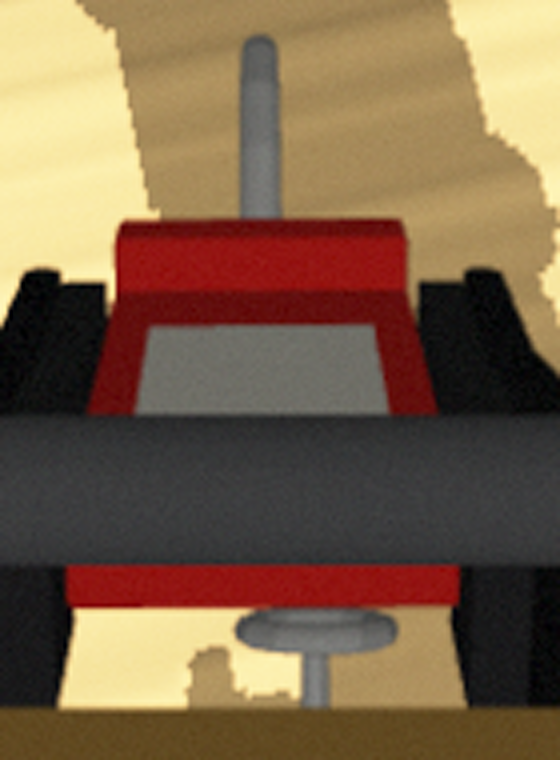

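```bash
sed -i 's/^E0=.*/E0=np.array([.5335,.1918,.105]); YAW=-11.7; G=.0165/' plan.py
python3 - <<'E'
from plan import *
print(state()[0],state()[2]['tool_rot'])
line([tcp(-.05,.02,25)])
E
```

```text
[0.49423479 0.18884145 0.21226736] [-1.55367539e+02  7.71599653e-02  7.77933158e+01]
([0.0109, 0.0151, 0.0182], [0.0064, -0.0025, -0.0086])
```

Request:
send_rows --steps '[[[0.004,0.005,0.006],[0.003,-0.002,-0.004],0.01],[[0.008,0.01,0.012],[0.006,-0.0025,-0.0086],0.01],[[0.011,0.015,0.018],[0.006,-0.0025,-0.0086],0.01],[[0.011,0.015,0.018],[0.006,-0.0025,-0.0086],0.01],[[0.011,0.015,0.018],[0.006,-0.0025,-0.0086],0.01]]'

```text
time_s: 7.72
tool_pos: [0.5019, 0.1998, 0.1878]
tool_rot: [-154.9, 0.0, 78.4]
force: [-0.3, -0.3, 0.1]
grip_width: 0.0336
```

```bash
cat > look.py <<'E'
from plan import *
import sys
def look(k,tgt=None):
    a=shot('side'); sI=np.load('pics/_side.npy'); c=shot('wrist')
    wI=np.load('pics/_wrist.npy')
    A=cv2.resize(sI[140:240,260:360],(500,500),interpolation=cv2.INTER_CUBIC)
    B=cv2.resize(wI[330:410,285:365],(300,300),interpolation=cv2.INTER_CUBIC); B=np.vstack([B,cv2.resize(wI[215:275,285:365],(300,200))])
    cv2.imwrite('pics/l%s.png'%k,np.hstack([A,B]))
    p,r,o=state(); print(p.round(4),o['tool_rot'].round(2),'F',o['force'].round(1),'j',o['qpos'].round(0)); 
    Rz=R.from_euler('z',YAW,degrees=True); 
    Rt=Rz*R.from_euler('y',0,degrees=True)
    tag=r*(R.from_euler('z',90,degrees=True)*R.from_euler('x',180,degrees=True)).inv()
    Bw=p-tag.apply([0,0,.060-G]); d=Rz.inv().apply(Bw-E0-[0,0,.025]); print('bow rel ideal',d.round(4),'tip',proj(a,Bw+tag.apply([.004,0,-.025])),'bot',proj(a,Bw+tag.apply([0,0,-.025])),'left',proj(a,Bw+tag.apply([-.025,0,0])),'eye side',proj(a,E0))
    cc,s=tag.as_euler('zyx',degrees=True)[:2]; print('yaw,tilt',cc,s)
E
python3 - <<'E'
from look import *
look(6)
E
```

```text
[0.5023 0.1996 0.1886] [-1.5495e+02  1.0000e-02  7.8400e+01] F [-0.4  0.3  0.2] j [-32.  24.  20.  85. -18.  96.  69.]
bow rel ideal [-0.0506  0.0013  0.0191] tip (np.float64(279.9425984945123), np.float64(193.1802706263664)) bot (np.float64(278.5497385488535), np.float64(192.70921568885223)) left (np.float64(273.380923187526), np.float64(181.46776857628186)) eye side (np.float64(301.64064166207174), np.float64(198.35669172113913))
yaw,tilt -12.771765832039161 24.503004857893988
```

View pics/l6.png

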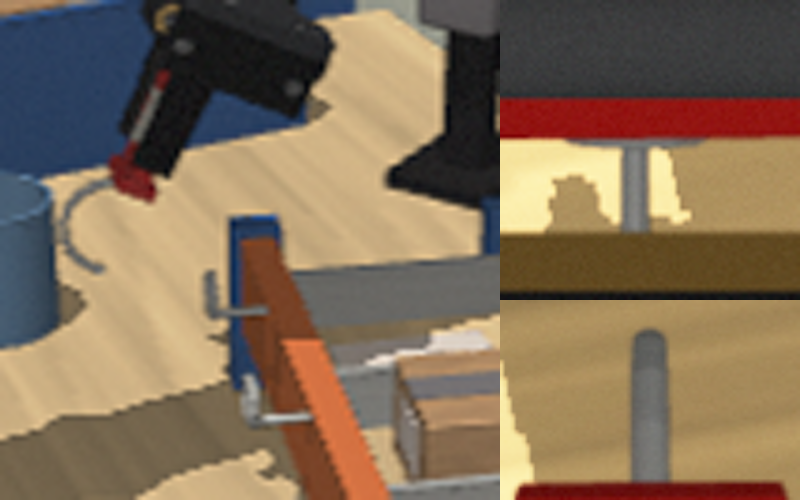

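Side view: the tip is at (280,193.8) against a predicted (279.9,193.2), and the ring centre is at (302,198), both matching. In the wrist view the hook is about 2 mm left (+y) of the eye. I'll correct that and approach.

```bash
sed -i 's/^E0=.*/E0=np.array([.5335,.1912,.105]); YAW=-12.0; G=.0165/' plan.py
python3 - <<'E'
from plan import *
line([tcp(-.035,0.008,25),tcp(-.02,0,25)])
E
```

```text
([-0.0019, 0.0189, 0.0034], [-0.0008, 0.0031, 0.0062])
([-0.002, 0.0359, 0.0043], [-0.0008, 0.0031, 0.0062])
```

Request:
send_rows --steps '[[[-0.001,0.007,0.001],[0,0.003,0.006],0.01],[[-0.002,0.014,0.002],[0,0.003,0.006],0.01],[[-0.002,0.021,0.003],[0,0.003,0.006],0.01],[[-0.002,0.029,0.004],[0,0.003,0.006],0.01],[[-0.002,0.036,0.0043],[0,0.003,0.006],0.01]]'

```text
time_s: 8.23
tool_pos: [0.5327, 0.1912, 0.1686]
tool_rot: [-154.9, 0.0, 78.0]
force: [-0.7, -0.8, -0.7]
grip_width: 0.0338
```

Request:
send_rows --steps '[[[0,0,0],[0,0,0],0.01],[[0,0,0],[0,0,0],0.01],[[0,0,0],[0,0,0],0.01],[[0,0,0],[0,0,0],0.01],[[0,0,0],[0,0,0],0.01]]'

```text
time_s: 8.65
tool_pos: [0.5319, 0.1919, 0.1698]
tool_rot: [-155.0, -0.0, 78.0]
force: [-0.3, -0.7, 0.1]
grip_width: 0.0335
```

Run:
```python
from look import *
look(7)
line([tcp(0,0,25)])
```

```text
[0.5319 0.1918 0.1697] [-1.5498e+02 -4.0000e-02  7.8030e+01] F [ 1.3 -1.  -0.5] j [-30.  28.  20.  82. -19.  95.  70.]
bow rel ideal [-0.0201  0.0003  0.0003] tip (np.float64(291.70845034105577), np.float64(198.87957627463607)) bot (np.float64(290.34544501367105), np.float64(198.4183283483027)) left (np.float64(285.4254056961714), np.float64(187.39980046115585)) eye side (np.float64(301.7210977288465), np.float64(198.44833321928746))
yaw,tilt -13.165099965975351 24.43379007843447
([-0.0003, 0.0183, -0.0082], [-0.0004, -0.0004, 0.0008])
```

View pics/l7.png

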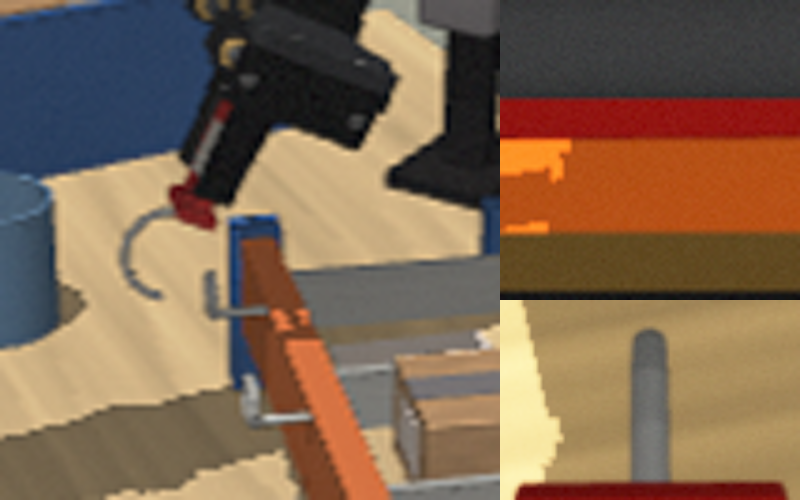

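Request:
send_rows --steps '[[[0,0.005,-0.002],[0,0,0],0.01],[[0,0.009,-0.004],[0,0,0],0.01],[[0,0.014,-0.006],[0,0,0],0.01],[[0,0.018,-0.008],[0,0,0],0.01],[[0,0.018,-0.008],[0,0,0],0.01]]'

```text
time_s: 9.17
tool_pos: [0.5523, 0.1869, 0.1687]
tool_rot: [-155.0, 0.0, 78.0]
force: [-0.1, -0.1, -0.0]
grip_width: 0.0338
```

Run:
```python
from look import *
look(8)
line([tcp(0,0,t) for t in (25,22,19,16,13,10)])
```

```text
[0.5515 0.1873 0.1688] [-154.95   -0.     77.99] F [-0.2  0.8 -1.3] j [-29.  31.  20.  78. -19.  97.  71.]
bow rel ideal [-0.     -0.     -0.0006] tip (np.float64(299.1493017249937), np.float64(198.63029849102446)) bot (np.float64(297.79977697746284), np.float64(198.16885782400772)) left (np.float64(293.0219646184157), np.float64(187.1720701605955)) eye side (np.float64(301.7210977288465), np.float64(198.44833321928746))
yaw,tilt -13.213570278501033 24.466418588477794
([0.0, -0.0003, -0.0005], [-0.0009, -0.0001, -0.0001])
([0.0, -0.0025, -0.0005], [-0.0533, -0.0001, -0.0001])
([0.0, -0.0048, -0.0003], [-0.1056, -0.0001, -0.0001])
([0.0, -0.0071, 0.0], [-0.158, -0.0001, -0.0001])
([0.0, -0.0093, 0.0004], [-0.2103, -0.0001, -0.0001])
([0.0, -0.0115, 0.001], [-0.2627, -0.0001, -0.0001])
```

View pics/l8.png

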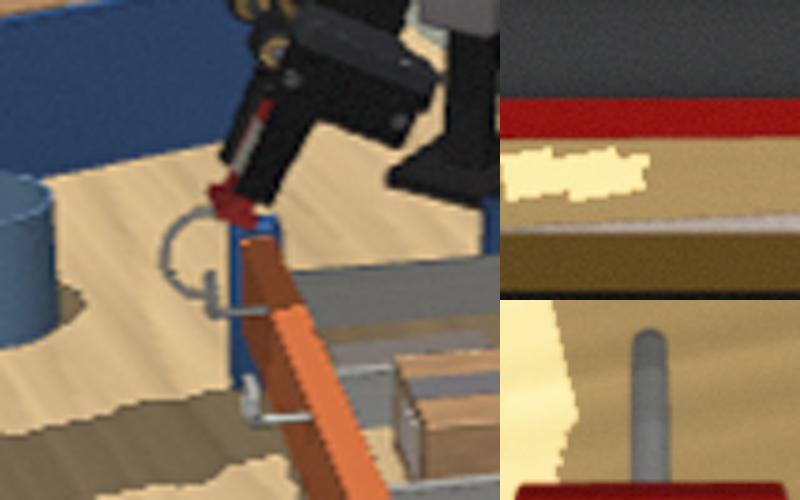

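The tip meets the ring at mid-hole (crop 200,295) with no force. Now I'll rotate the hook through about the bow centre.

Request:
send_rows --steps '[[[0,-0.0025,-0.0005],[-0.053,0,0],0.01],[[0,-0.0048,-0.0003],[-0.106,0,0],0.01],[[0,-0.007,0],[-0.158,0,0],0.01],[[0,-0.0093,0.0004],[-0.21,0,0],0.01],[[0,-0.0115,0.001],[-0.263,0,0],0.01]]'

```text
time_s: 9.68
tool_pos: [0.5405, 0.1899, 0.1733]
tool_rot: [-170.2, -0.0, 78.0]
force: [0.3, 0.3, 0.4]
grip_width: 0.0335
```

Run:
```python
from look import *
look(9)
line([tcp(0,0,t) for t in (7,4,1,-2,-5)])
```

```text
[0.539  0.1913 0.1742] [-1.7004e+02 -1.5000e-01  7.8170e+01] F [-0.9  0.9 -1. ] j [-36.  18.  21.  92. -11.  81.  65.]
bow rel ideal [-0.0022  0.0013  0.0014] tip (np.float64(300.6852050476343), np.float64(197.93775190458186)) bot (np.float64(299.2302280987318), np.float64(197.82447755100915)) left (np.float64(291.43858743192465), np.float64(188.58048329466405)) eye side (np.float64(301.7210977288465), np.float64(198.44833321928746))
yaw,tilt -12.001076532122315 9.71156891710985
([-0.0012, 0.0002, 0.001], [-0.0516, -0.0021, 0.0034])
([-0.0012, -0.0021, 0.0012], [-0.1039, -0.0022, 0.0033])
([-0.0012, -0.0044, 0.0015], [-0.1563, -0.0023, 0.0033])
([-0.0012, -0.0066, 0.0019], [-0.2087, -0.0024, 0.0032])
([-0.0012, -0.0088, 0.0025], [-0.261, -0.0025, 0.0031])
```

View pics/l9.png

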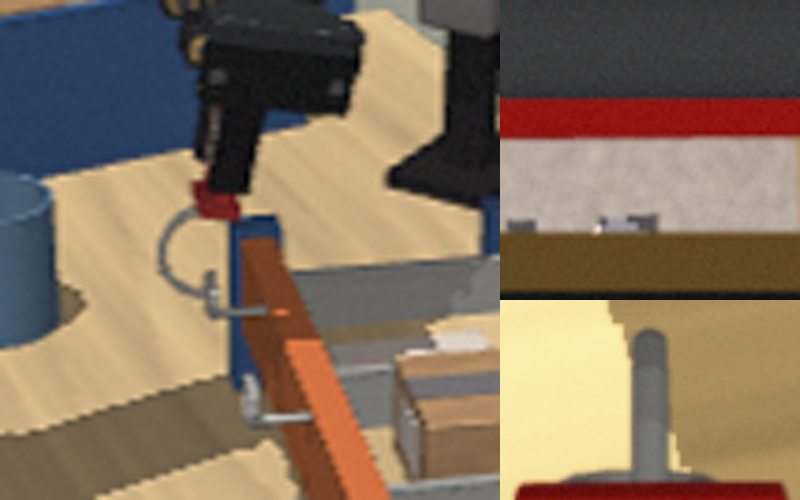

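Run:
```python
from plan import *
for a,l in((10,(7,4,1,-2,-5)),(-5,(-8,-11,-14,-17,-20)),(-20,(-23,-26,-29,-32,-35))):
  p,y,t=tcp(0,0,a); r0=toolrot(y,t)
  for b in l:
    q,y,t=tcp(0,0,b); print(rel(q,toolrot(y,t),p,r0))
o=env.get_obs(); print(o['tool_pos'],o['tool_rot'], tcp(0,0,10))
```

```text
([0.0, -0.0023, 0.0001], [-0.0524, -0.0, -0.0])
([0.0, -0.0045, 0.0002], [-0.1047, 0.0, -0.0])
([0.0, -0.0068, 0.0005], [-0.1571, 0.0, -0.0])
([-0.0, -0.009, 0.001], [-0.2094, 0.0, -0.0])
([0.0, -0.0113, 0.0015], [-0.2618, 0.0, -0.0])
([-0.0, -0.0023, 0.0001], [-0.0524, 0.0, -0.0])
([-0.0, -0.0045, 0.0002], [-0.1047, 0.0, -0.0])
([-0.0, -0.0068, 0.0005], [-0.1571, 0.0, 0.0])
([-0.0, -0.009, 0.001], [-0.2094, 0.0, 0.0])
([-0.0, -0.0113, 0.0015], [-0.2618, 0.0, -0.0])
([-0.0, -0.0023, 0.0001], [-0.0524, -0.0, -0.0])
([-0.0, -0.0045, 0.0002], [-0.1047, -0.0, 0.0])
([-0.0, -0.0068, 0.0005], [-0.1571, 0.0, 0.0])
([-0.0, -0.009, 0.001], [-0.2094, 0.0, 0.0])
([-0.0, -0.0113, 0.0015], [-0.2618, -0.0, 0.0])
[0.53897093 0.19130985 0.17423248] [-1.70044421e+02 -1.49368142e-01  7.81733688e+01] (array([0.54088863, 0.1896295 , 0.17283914]), -12.0, 10)
```

Request:
send_rows --steps '[[[-0.0005,-0.0015,0.0003],[-0.035,0,0],0.01],[[-0.0005,-0.003,0.0004],[-0.07,0,0],0.01],[[-0.0005,-0.0055,0.0007],[-0.13,0,0],0.01],[[-0.0005,-0.0085,0.0012],[-0.195,0,0],0.01],[[-0.0005,-0.0113,0.0017],[-0.262,0,0],0.01]]'

```text
time_s: 10.2
tool_pos: [0.5299, 0.1912, 0.1733]
tool_rot: [174.8, 0.0, 77.9]
force: [0.1, -0.1, -1.1]
grip_width: 0.034
```

Run:
```python
from look import *
look(10)
```

```text
[0.527  0.1928 0.173 ] [ 1.7509e+02 -3.0000e-02  7.8190e+01] F [ 0.7  0.6 -1. ] j [-44.   6.  20. 104.   1.  66.  54.]
bow rel ideal [-0.003   0.0003 -0.0003] tip (np.float64(302.86232541905895), np.float64(198.26381024909142)) bot (np.float64(301.3990344252178), np.float64(198.49893939472577)) left (np.float64(291.17907542162067), np.float64(191.5877073032366)) eye side (np.float64(301.7210977288465), np.float64(198.44833321928746))
yaw,tilt -11.852304395329677 -4.810172932301363
```

View pics/l10.png

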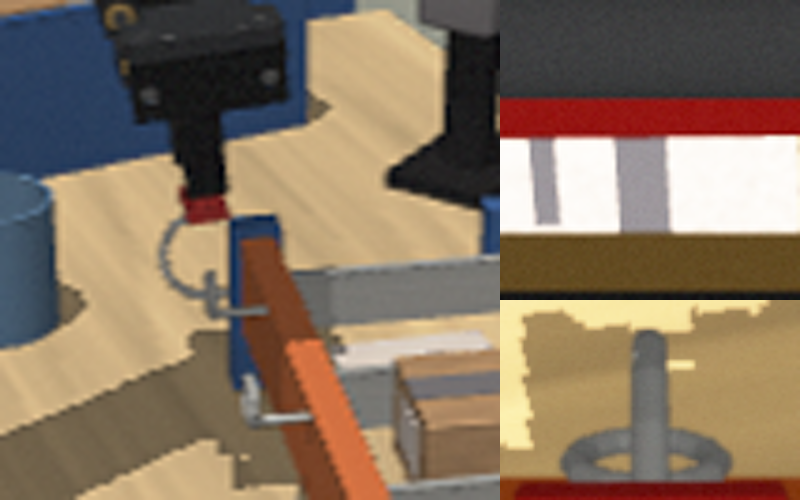

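Request:
send_rows --steps '[[[0,0,0],[0,0,0],0.01],[[0,-0.0023,0.0001],[-0.052,0,0],0.01],[[0,-0.0045,0.0002],[-0.105,0,0],0.01],[[0,-0.0068,0.0005],[-0.157,0,0],0.01],[[0,-0.0068,0.0005],[-0.157,0,0],0.01]]'

```text
time_s: 10.72
tool_pos: [0.5216, 0.1932, 0.1714]
tool_rot: [166.1, 0.1, 78.1]
force: [-0.2, 0.4, -1.5]
grip_width: 0.034
```

Run:
```python
from look import *
look(11)
line([tcp(0,0,t) for t in (-14,-17,-20,-23,-26,-29)])
```

```text
[0.5234 0.1926 0.1723] [1.6607e+02 1.0000e-02 7.7970e+01] F [ 0.5  0.2 -0.6] j [-47.   0.  18. 111.  11.  58.  44.]
bow rel ideal [ 0.0003 -0.0007  0.0001] tip (np.float64(305.50601421478854), np.float64(197.66159732699353)) bot (np.float64(304.0830902655734), np.float64(198.0995686035418)) left (np.float64(292.724510433202), np.float64(192.8079679711984)) eye side (np.float64(301.7210977288465), np.float64(198.44833321928746))
yaw,tilt -12.38069564944386 -13.620961087899655
([0.0007, -0.0004, 0.0], [-0.0011, 0.0003, -0.0004])
([0.0007, -0.0026, 0.0001], [-0.0535, 0.0003, -0.0004])
([0.0007, -0.0049, 0.0003], [-0.1059, 0.0003, -0.0004])
([0.0007, -0.0072, 0.0006], [-0.1582, 0.0003, -0.0004])
([0.0007, -0.0094, 0.001], [-0.2106, 0.0003, -0.0004])
([0.0007, -0.0116, 0.0015], [-0.2629, 0.0003, -0.0004])
```

View pics/l11.png

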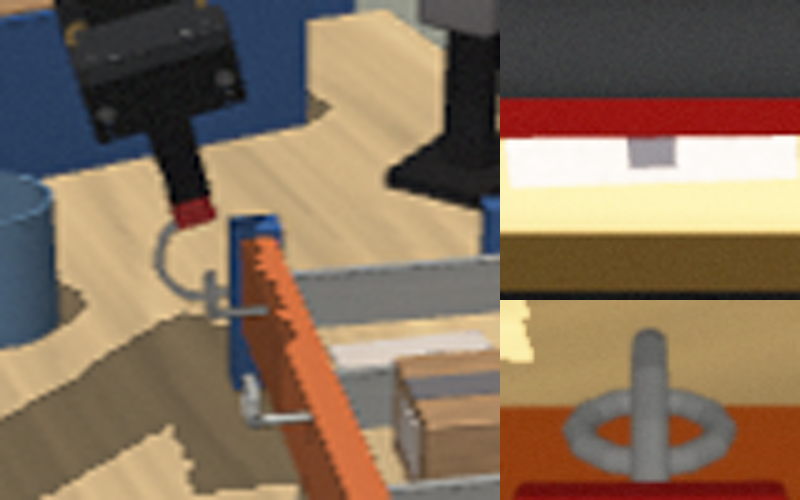

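Request:
send_rows --steps '[[[0.0003,-0.002,0.0001],[-0.042,0,0],0.01],[[0.0005,-0.004,0.0002],[-0.085,0,0],0.01],[[0.0005,-0.006,0.0005],[-0.13,0,0],0.01],[[0.0005,-0.008,0.0008],[-0.175,0,0],0.01],[[0.0005,-0.0094,0.001],[-0.21,0,0],0.01]]'

```text
time_s: 11.23
tool_pos: [0.5152, 0.1947, 0.1691]
tool_rot: [153.9, 0.0, 77.9]
force: [-1.1, -0.0, 0.0]
grip_width: 0.0338
```

Request:
send_rows --steps '[[[0,0,0],[0,0,0],0.01],[[0,0,0],[0,0,0],0.01],[[0,-0.0015,0],[-0.035,0,0],0.01],[[0,-0.003,0.0001],[-0.07,0,0],0.01],[[0,-0.003,0.0001],[-0.07,0,0],0.01]]'

```text
time_s: 11.65
tool_pos: [0.5115, 0.1955, 0.1669]
tool_rot: [150.0, 0.1, 78.0]
force: [-0.7, 0.6, -0.8]
grip_width: 0.0337
```

Run:
```python
from look import *
look(12)
line([tcp(0,0,t) for t in (-30,-33,-36,-38,-40)])
```

```text
[0.5124 0.1955 0.1678] [150.    -0.    77.95] F [-0.2 -0.1  0.2] j [-50.  -7.  10. 123.  33.  49.  20.]
bow rel ideal [ 0.0002 -0.0002  0.0001] tip (np.float64(307.65163964982327), np.float64(196.1643017433102)) bot (np.float64(306.38577182288157), np.float64(196.9382364308956)) left (np.float64(293.6955993682584), np.float64(194.8467006582046)) eye side (np.float64(301.7210977288465), np.float64(198.44833321928746))
yaw,tilt -13.847713869655946 -29.274003445540636
([0.0002, -0.0002, 0.0], [-0.0, 0.0004, -0.0008])
([0.0002, -0.0025, 0.0001], [-0.0524, 0.0004, -0.0008])
([0.0002, -0.0048, 0.0002], [-0.1047, 0.0005, -0.0008])
([0.0002, -0.0063, 0.0004], [-0.1396, 0.0005, -0.0008])
([0.0002, -0.0078, 0.0007], [-0.1745, 0.0005, -0.0007])
```

View pics/l12.png

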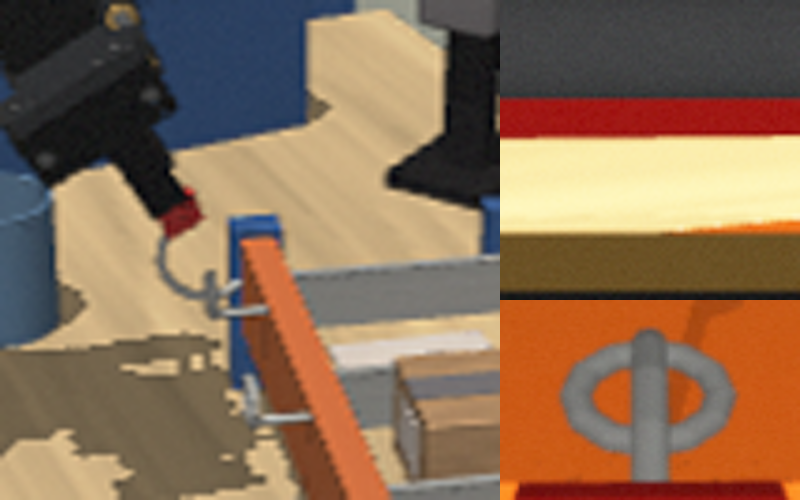

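Request:
send_rows --steps '[[[0,-0.0015,0],[-0.035,0,0],0.01],[[0,-0.003,0.0001],[-0.07,0,0],0.01],[[0,-0.0048,0.0002],[-0.105,0,0],0.01],[[0,-0.0063,0.0004],[-0.14,0,0],0.01],[[0,-0.0078,0.0007],[-0.175,0,0],0.01]]'

```text
time_s: 12.17
tool_pos: [0.5064, 0.197, 0.1638]
tool_rot: [139.8, -0.1, 77.9]
force: [0.8, -0.0, -1.2]
grip_width: 0.0337
```

Request:
send_rows --steps '[[[0,0,0],[0,0,0],0.01],[[0,0,0],[0,0,0],0.01],[[0,0,0],[0,0,0],0.01],[[0,0,0],[0,0,0],0.01],[[0,0,0],[0,0,0],0.01]]'

```text
time_s: 12.58
tool_pos: [0.506, 0.1972, 0.1636]
tool_rot: [139.9, -0.1, 77.9]
force: [-0.5, 0.4, -0.3]
grip_width: 0.0336
```

Run:
```python
from look import *
look(13)
p,r,o=state()
for h in (.004,.005,.006,.007,.008,.009,.01): print(h,r.inv().apply([0,0,h]).round(4))
```

```text
[0.5057 0.1972 0.1634] [ 1.399e+02 -5.000e-02  7.798e+01] F [ 0.3  0.2 -0.9] j [-50.  -9.   4. 130.  50.  47.   0.]
bow rel ideal [-0.0004  0.0001  0.0001] tip (np.float64(308.5824217982942), np.float64(195.00753280621063)) bot (np.float64(307.46566272979305), np.float64(195.9647151121462)) left (np.float64(294.4341648226222), np.float64(195.98044482844782)) eye side (np.float64(301.7210977288465), np.float64(198.44833321928746))
yaw,tilt -15.561732543464359 -39.060112782811736
0.004 [ 0.      0.0026 -0.0031]
0.005 [ 0.      0.0032 -0.0038]
0.006 [ 0.      0.0039 -0.0046]
0.007 [ 0.      0.0045 -0.0054]
0.008 [ 0.      0.0052 -0.0061]
0.009 [ 0.      0.0058 -0.0069]
0.01 [ 0.      0.0064 -0.0076]
```

View pics/l13.png

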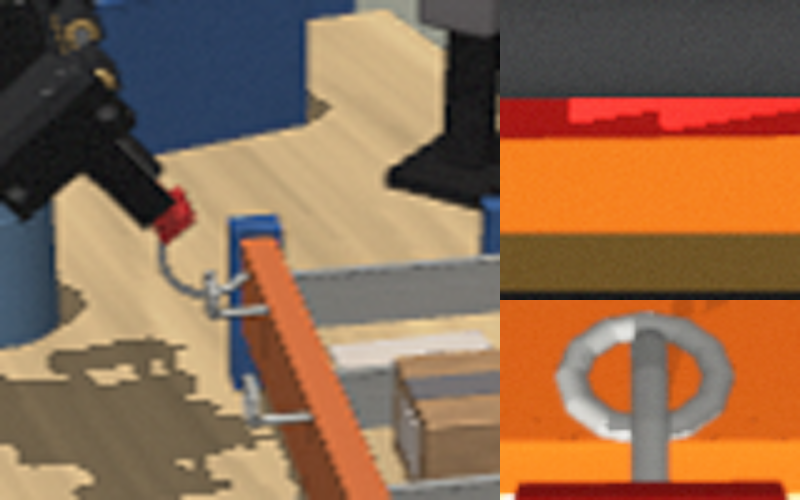

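The hook is through, with its tip visible behind the ring at crop (243,275). Next is the gentle upward tug.

Request:
send_rows --steps '[[[0,0.001,-0.0012],[0,0,0],0.01],[[0,0.002,-0.0023],[0,0,0],0.01],[[0,0.0029,-0.0034],[0,0,0],0.01],[[0,0.0039,-0.0046],[0,0,0],0.01],[[0,0.0039,-0.0046],[0,0,0],0.01]]'

```text
time_s: 13.1
tool_pos: [0.5054, 0.1973, 0.1693]
tool_rot: [139.9, -0.0, 78.0]
force: [0.8, -0.6, -0.4]
grip_width: 0.0335
```

Request:
send_rows --steps '[[[0,0.0003,-0.0004],[0,0,0],0.01],[[0,0.0007,-0.0008],[0,0,0],0.01],[[0,0.001,-0.0012],[0,0,0],0.01],[[0,0.0013,-0.0016],[0,0,0],0.01],[[0,0.0013,-0.0016],[0,0,0],0.01]]'

```text
time_s: 13.52
tool_pos: [0.5048, 0.1969, 0.1699]
tool_rot: [140.0, 0.0, 78.0]
force: [2.7, 1.6, -8.4]
grip_width: 0.0335
```

Request:
send_rows --steps '[[[0,-0.0003,0.0003],[0,0,0],0.01],[[0,-0.0003,0.0003],[0,0,0],0.01],[[0,-0.0003,0.0003],[0,0,0],0.01],[[0,-0.0003,0.0003],[0,0,0],0.01],[[0,-0.0003,0.0003],[0,0,0],0.01]]'

```text
time_s: 13.93
tool_pos: [0.5049, 0.1969, 0.17]
tool_rot: [140.0, 0.0, 78.0]
force: [3.0, 0.7, -9.0]
grip_width: 0.0335
```

Run:
```python
from look import *
look(14)
print(env.get_obs()['grip_width'])
```

```text
[0.5049 0.197  0.1701] [1.3995e+02 2.0000e-02 7.7990e+01] F [  3.7   0.3 -10.4] j [-51. -10.   4. 130.  49.  48.   1.]
bow rel ideal [-0.0011 -0.0003  0.0068] tip (np.float64(308.3101454456683), np.float64(192.84215333358554)) bot (np.float64(307.1892932610276), np.float64(193.80377612158264)) left (np.float64(294.1134021825785), np.float64(193.7967404440012)) eye side (np.float64(301.7210977288465), np.float64(198.44833321928746))
yaw,tilt -15.530463106041728 -39.004477828583525
0.033607963077047213
```

View pics/l14.png

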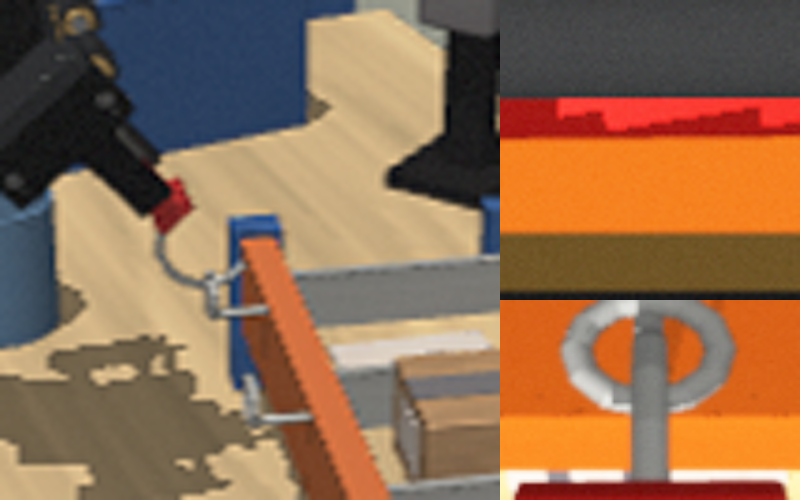

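The tug was felt: about 9–10 N downward on the tool for about 0.9 s, with the grip width unchanged. Now I'll slack off and release.

Request:
send_rows --steps '[[[0,-0.0013,0.0015],[0,0,0],0.01],[[0,-0.0026,0.003],[0,0,0],0.01],[[0,-0.0039,0.0046],[0,0,0],0.01],[[0,-0.0052,0.0061],[0,0,0],0.01],[[0,-0.0052,0.0061],[0,0,0],0.01]]'

```text
time_s: 14.45
tool_pos: [0.5056, 0.1977, 0.1632]
tool_rot: [139.8, -0.1, 78.0]
force: [-0.5, 0.1, -0.8]
grip_width: 0.0339
```

Request:
send_rows --steps '[[[0,0,0],[0,0,0],0.01],[[0,0,0],[0,0,0],0.01],[[0,0,0],[0,0,0],0.04],[[0,0,0],[0,0,0],0.06],[[0,0,0],[0,0,0],0.08]]' --grip_force 10

```text
time_s: 14.87
tool_pos: [0.5054, 0.1974, 0.1629]
tool_rot: [139.9, -0.0, 78.0]
force: [-0.2, 0.0, -0.8]
grip_width: 0.0462
```

Request:
send_rows --steps '[[[0,0,0],[0,0,0],0.087],[[0,0,0],[0,0,0],0.087],[[0,0,0],[0,0,0],0.087],[[0,0,0],[0,0,0],0.087],[[0,0,0],[0,0,0],0.087]]'

```text
time_s: 15.28
tool_pos: [0.5053, 0.1973, 0.1627]
tool_rot: [139.9, -0.0, 78.0]
force: [-0.0, -0.4, 0.2]
grip_width: 0.0787
```

Run:
```python
from look import *
look(15); print(env.get_obs()['grip_width']); shot('wrist','w15.png')
```

```text
[0.5053 0.1973 0.1627] [ 1.3989e+02 -2.0000e-02  7.8020e+01] F [-0.4 -0.3 -1.2] j [-51.  -9.   4. 130.  50.  47.   0.]
bow rel ideal [-0.0009  0.0001 -0.0006] tip (np.float64(308.4054292207465), np.float64(195.24608506886807)) bot (np.float64(307.2893643137905), np.float64(196.20352151044762)) left (np.float64(294.261060495795), np.float64(196.22575173978225)) eye side (np.float64(301.7210977288465), np.float64(198.44833321928746))
yaw,tilt -15.509311445153974 -39.06665011234904
0.08366441934366871
```

View pics/l15.png

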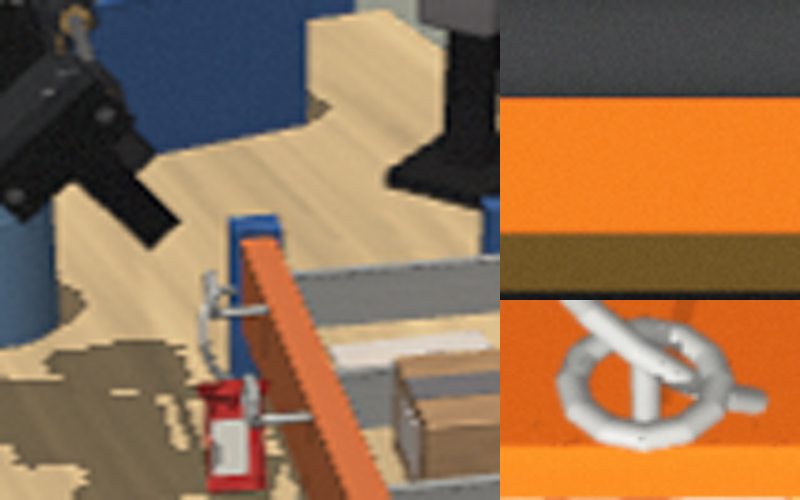

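View pics/w15.png

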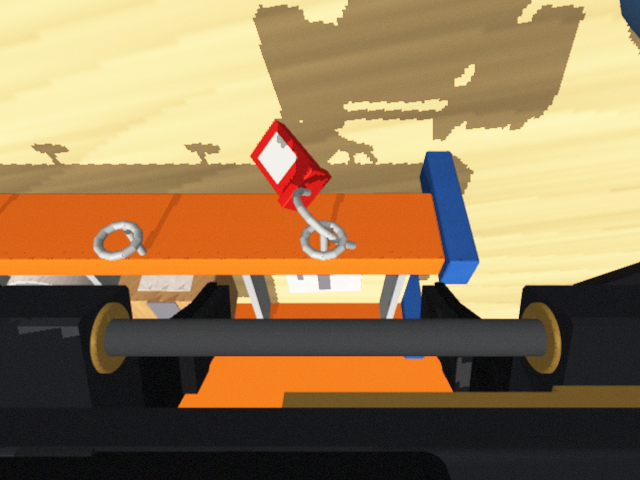

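Request:
send_rows --steps '[[[0,0.003,-0.01],[0,0,0],0.087],[[0,0.01,-0.025],[0,0,0],0.087],[[0,0.025,-0.045],[0,0,0],0.087],[[0,0.04,-0.065],[0,0,0],0.087],[[0,0.055,-0.085],[0,0,0],0.087]]'

```text
time_s: 15.85
tool_pos: [0.4922, 0.2, 0.2648]
tool_rot: [139.9, -0.0, 78.1]
force: [1.5, 0.2, -0.2]
grip_width: 0.0872
```

Request:
send_rows --steps '[[[0,0,0],[0,0,0],0.087],[[0,0,0],[0,0,0],0.087],[[0,0,0],[0,0,0],0.087],[[0,0,0],[0,0,0],0.087],[[0,0,0],[0,0,0],0.087]]'

```text
time_s: 16.27
tool_pos: [0.4924, 0.1994, 0.2619]
tool_rot: [140.0, 0.1, 78.0]
force: [-0.3, -1.1, -0.8]
grip_width: 0.0869
```

Request:
send_rows --steps '[[[0,0,0],[0,0,0],0.087],[[0,0,0],[0,0,0],0.087],[[0,0,0],[0,0,0],0.087],[[0,0,0],[0,0,0],0.087],[[0,0,0],[0,0,0],0.087]]'

```text
time_s: 16.68
tool_pos: [0.4929, 0.1999, 0.2631]
tool_rot: [139.9, -0.0, 78.0]
force: [-0.2, 0.0, -0.2]
grip_width: 0.0871
```

Run:
```python
from look import *
look(16); shot('wrist','w16.png')
```

```text
[0.4928 0.1999 0.2631] [ 1.3989e+02 -2.0000e-02  7.8010e+01] F [ 0.3 -0.9 -0.2] j [-51. -16.   3. 124.  42.  58.  11.]
bow rel ideal [-0.0135  0.0001  0.0998] tip (np.float64(303.2447230766275), np.float64(160.1767123920121)) bot (np.float64(302.07924338788774), np.float64(161.20487749085962)) left (np.float64(288.39192393975117), np.float64(160.9950922103414)) eye side (np.float64(301.7210977288465), np.float64(198.44833321928746))
yaw,tilt -15.515560081558622 -39.0657889547784
```

Request:
send_rows --steps '[[[0,0,0],[0,0,0],0.087],[[0,0,0],[0,0,0],0.087],[[0,0,0],[0,0,0],0.087],[[0,0,0],[0,0,0],0.087],[[0,0,0],[0,0,0],0.087]]'

```text
time_s: 17.25
tool_pos: [0.4928, 0.1999, 0.2631]
tool_rot: [139.9, -0.0, 78.0]
force: [-0.3, 0.6, -0.0]
grip_width: 0.087
```

Request:
send_rows --steps '[[[0,0,0],[0,0,0],0.087],[[0,0,0],[0,0,0],0.087],[[0,0,0],[0,0,0],0.087],[[0,0,0],[0,0,0],0.087],[[0,0,0],[0,0,0],0.087]]'

```text
time_s: 17.67
tool_pos: [0.4928, 0.1999, 0.2631]
tool_rot: [139.9, -0.0, 78.0]
force: [-0.7, -0.1, -0.0]
grip_width: 0.0872
```

Run:
```python
from look import *
look(17); shot('wrist','w17.png'); shot('top','t17.png'); shot('side','s17.png')
```

```text
[0.4928 0.1999 0.2631] [ 1.3989e+02 -2.0000e-02  7.8010e+01] F [ 0.5 -0.  -0.3] j [-51. -16.   3. 124.  42.  58.  11.]
bow rel ideal [-0.0136  0.0001  0.0999] tip (np.float64(303.2414957924441), np.float64(160.17470814187462)) bot (np.float64(302.0759912872125), np.float64(161.20286526291338)) left (np.float64(288.38851739506816), np.float64(160.99305684768234)) eye side (np.float64(301.7210977288465), np.float64(198.44833321928746))
yaw,tilt -15.514843814983612 -39.06616565156716
```

View pics/l16.png

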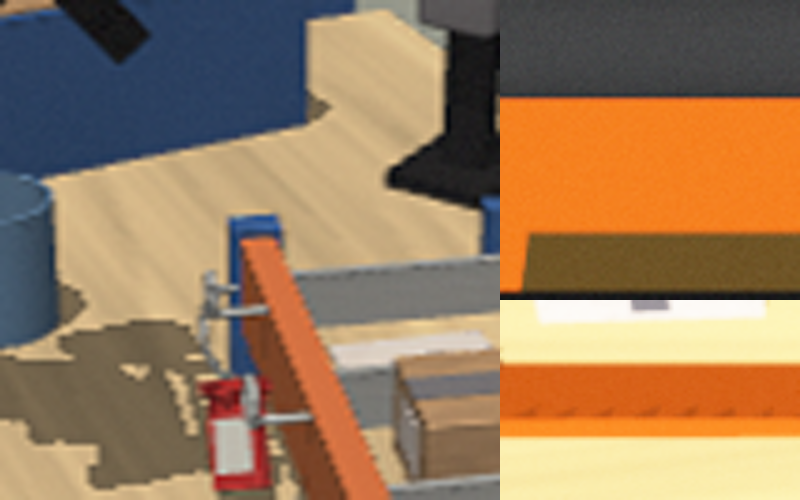

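View pics/l17.png

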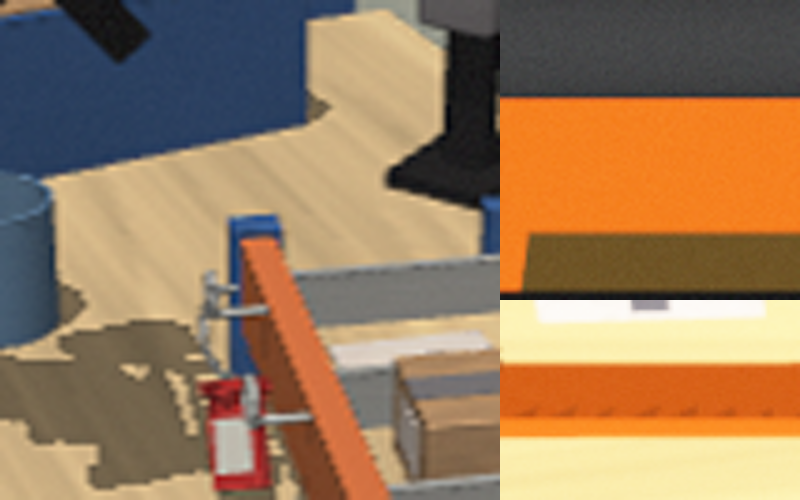

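View pics/w17.png

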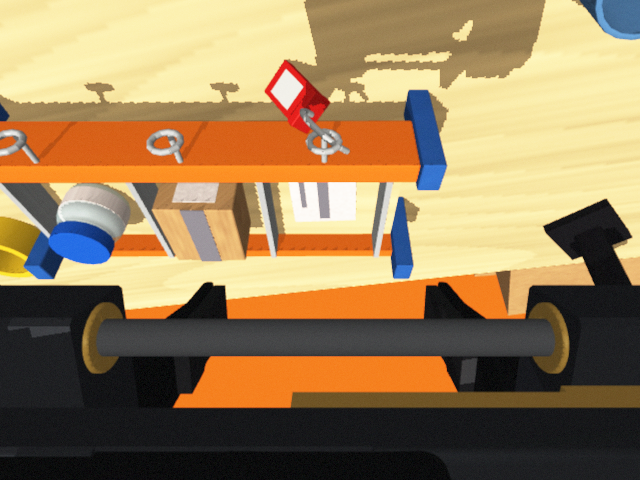

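View pics/t17.png

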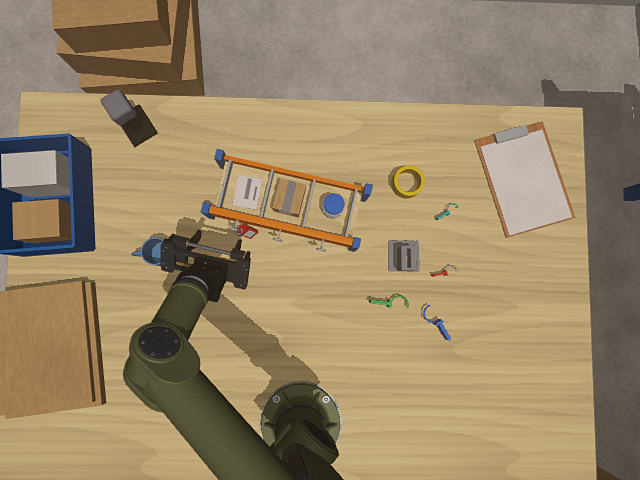

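Run:
```python
from h import *
a=cv2.imread('pics/w16.png').astype(int);b=cv2.imread('pics/w17.png').astype(int)
print('tag region diff',np.abs(a-b)[50:165,250:360].mean(),'bg',np.abs(a-b)[0:50,0:250].mean())
t0=cv2.imread('pics/top0.png').astype(int);t1=cv2.imread('pics/t17.png').astype(int)
print('mug left',np.abs(t0-t1)[235:270,130:158].mean())
o=env.get_obs(); print(o['force'],o['joint_velocities'].round(2))
print(env.sign_off())
```

```text
tag region diff 1.9832938076416338 bg 0.9311733333333333
mug left 7.854421768707483
[-0.84357797  0.08952648  0.11491809] [-0.07 -0.2  -0.1  -0.03  0.1  -0.06  0.06]
the job is handed in; nothing more can be done
None
```

The red refill tag is hooked through the eye in front of the empty left bay (eye0) and hangs there on its own. I handed the job in at about 18 s.

- **Pick:** I took the larger, upright red tag from its stand. The paper slip showed the left bay to be the empty one.
- **Threading:** The hook went through the eye from the robot's side while the tag turned from 25° away to 40° towards the robot. I felt no contact force beyond the sensor noise of about 1–2 N.
- **Tug:** Pulling up gave a steady 8–10 N for about a second, so the hook was caught. I then slackened off and opened the fingers.
- **Last checks:** The pictures show the hook running through the ring with its tip behind it, and the plate hanging down in front and turned a little. The gripper was about 10 cm clear and the arm was still.
- **Less certain:**
  - **Tag at rest:** Two wrist pictures about 1 s apart differed slightly more around the tag than in the background (2.0 against 0.9 grey levels). By eye they look the same, so I take the tag to be at rest.
  - **Mug:** The gripper partly hides it in the last top view. That patch of the picture differs by about 8 grey levels from the first one, which I put down to the gripper and its shadow. Its handle is where it was.
  - **Other things:** The carton, jar, tape roll and look-alikes appear unmoved in the pictures.
- **Disagreement:** The wrist camera placed things 3–4 mm further to +y than the fixed cameras. I went by the wrist camera, and the grasp and threading came out centred.

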